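Jack up the tube mixer and hold it for a foot change

ROBOT

A 6-joint arm with a two-finger parallel gripper is mounted at the origin on the work surface. World frame = base frame: x ahead of the robot, y to its left, z up, the work surface at z = 0. Lengths are in m, angles in rad, forces in N, time in s.
With the tool pointing down it reaches from about 0.25 to 0.725 m from the base axis. Payload 4 kg.
Tool frame: the origin (TCP) lies on the centre line of the jaws, within the pads' length; the fingertips stand 25 mm ahead of it and the grasp point (between the pads) lies 6 mm ahead of it; z points along the fingers, x is the direction in which the jaws open and shut, and the axes are right-handed (so a half turn about z gives the same grasp; the last joint's range is limited). The gripper opens to 85 mm and grips with 20 to 120 N. Pads are 22 mm wide; open, the fingers measure 114 mm over their backs; the gripper's body (76 mm by 85 mm) begins 54 mm behind the grasp point. The pads swing forward as they close: fully open they stand 13 mm farther back than shut.
Start: joints at [0, 0.241, 0.005, 1.335, 0, 1.571], TCP at [0.5, -0, 0.256] pointing down, gripper open.
Joint ranges: [-2.72, 2.72], [-1.05, 1.87], [-1.09, 1.28], [-1.99, 2.15], [-1.42, 1.44], [-3.14, 3.14]. Speed limits (rad/s): [2.79, 2.79, 3.14, 3.14, 3.14, 3.14].

INTERFACE

Orientations are given as a unit quaternion [x, y, z, w].
In Python, from workcell import bot, imaging, order gives the robot as it stands.
- The arm moves only by the tool carry_out, never from a script. Its argument "moves" is a list of rows, each a list of 5 numbers: the shift along the tool's x, y, z scaled (see below), then the turn about the tool's z scaled (see below), then the opening, from -1 (shut) to 1 (fully open). In form: [[tx, ty, tz, roll, hand], ...]. A call has 1 to 20 rows; each row is the pose to reach, as a shift and turn from the pose commanded when the call began, along the tool's axes at that moment; what a row does not reach only later rows make up. The controller multiplies each number of a shift by 0.1 m and each number of a turn by 90 degrees. A row lasts 1/10 s, in which the tool goes at most 50 mm and 8.59 degrees, less where a joint would pass 70% of its speed; a pose out of reach is approached as far as the arm can. A call with a number of a shift or a turn outside -1 to 1 is refused whole. A call with a gripper value outside its range is refused whole. The fingers move at their own pace and stop on an object; the grip force is fixed at half the most. Time passes only in rows, so rows that repeat a pose let the fingers close. It gives the time, the measured TCP pose, the force and the opening at its end, in the units of the state.
- bot.get_obs(): the state, without advancing time (a new reading comes with each control period).
- imaging.camera(name): name is "scene" or "side" or "wrist"; returns the picture (420x560x3 uint8, red, green, blue); there is no depth.
- imaging.camera_model(name): a dict with "fovy" (degrees; the focal length in pixels is half the picture's height over the tangent of half this angle, whatever the lens; pixels are square), "cx", "cy" (the principal point, pixels), "eye" and "rotation" of the camera in the world. Camera axes: x right, y up, looking along -z (the intrinsics and any distortion apply to the point x, -y, -z); pixel columns grow to the right and rows downward; lengths in m; the calibration is good to about 2 mm. A picture is of the moment at which its call begins: read the wrist's pose just before it. camera_model takes no time and is no camera call; for the wrist camera it gives the pose at the moment of the call.
- order.job_done(): hands the job in, once; it reports no verdict.
The state is a dict: "clock": time; "joint_pos": joint angles; "joint_vel": joint speeds; "tau": joint torques, N m; "eef_pos": TCP position; "tool_rot": TCP orientation; "ft_force": force on the tool from outside, world axes, zero at the start; "ft_torque": the same for the moment, N m; "grip_width": finger opening in m.
Only numpy, scipy, OpenCV 4.12 (cv2) and the standard library are available. Lean on these libraries where they do the work, as an engineer would, in place of code of your own. Each camera call takes 0.05 s, during which the arm holds its last target.

TASK

The white tube mixer needs a new foot, so its front edge has to be raised: press the red lock knob down, turn it clockwise as far as it goes and let it pop back up. Then set the blue jack flat on the bench with its saddle centred under the yellow lift lug with the red dot, let go of it, and pump the orange handle: once all the way down and let it spring all the way back up, then all the way down again. Finish while holding the handle down with the fingers so that the mixer stays raised on the jack alone, and leave the spare foot, the tube rack and the bottle where they are.

Things in the scene. Friction and masses are not known exactly. Their poses are not given: they have to be found in the camera images.
- station: White tube mixer on a grey fixed base. Origin on the bench straight below the lift point; x from the mixer's front to its back (away from the robot), z up. Its white deck, 340 mm wide, starts 28 mm behind the origin, underside 30 mm, top 100 mm up; tubes on it reach 162 mm, from 127 mm behind its front. Below, the bench is free to 70 mm behind the origin save at the lock (y -155 to -105 mm).
- lift_point (a point): Middle of the flat underside of the yellow lift lug, 74 mm above the bench, below the red dot on its top. The lug juts from the middle of the deck's front: 48 mm wide, 10 mm thick, free end 24 mm before this point. Deck (2.6 kg) and lug tip up about a hinge 270 mm behind: 10 to 16 N here lifts it, the jack's full stroke takes it to 104 mm; locked it stops at about 89 mm.
- knob_grip (a point): On the vertical axis of the lock knob, 10 mm below the top of its red grip bar (44 long, 14 wide, 24 mm high), 102 mm above the bench with the knob up. The bar stands on a white disc 48 mm across, top 88 mm up. x runs along the bar to its white mark and turns with it. The post is 47 mm before and 130 mm right (-y) of the station's origin; a yellow dog reaches 72 mm along x over a deck catch.
- lock_press (a joint): How far the lock knob is pressed down: 0 up, 0.008 m fully down (spring: 3.6 N to start, 8.4 N fully down). It must be down more than 6 mm to turn; let go at either end of its turn, it pops up.
- lock_turn (a joint): Turn of the lock knob, clockwise from above, in rad: about 0 (-0.1 to 0.1) locked, end stop at 1.42 unlocked. Up, it is kept below 0.2 or above 1.1; it stays where it is left. Turning it takes under 0.1 N m.
- jack: Blue loose lever jack, 0.83 kg. Origin under its middle, on the bench; x from handle to saddle, z up. Base plate 8 mm thick, 90 mm wide, from x -120 to +110 mm. At the origin stands a blue block, 44 mm long (x), 36 mm wide (y), top 100 mm up: carry the jack by it, pinched across its width. Saddle at x +85 mm, handle bar at x about -100 mm.
- jack_grip (a point): Middle of the blue block, 15 mm below its top: 85 mm above the jack's underside, straight above the jack's origin; same axes as the jack.
- saddle (a point): Centre of the top of the jack's round black rubber saddle (36 mm across); 62 mm above the bench when down, 85 mm in front (+x) of the jack's origin. Rises 42 mm straight up at the handle's full stroke, 0.7 mm for each 0.01 rad of the handle, and meets the lift point at 0.17 rad.
- handle_bar (a point): Centre of the orange handle bar, 22 mm thick, 60 mm long across the jack (y). The handle's pivot lies above the jack's origin, 75 mm up, and the bar 105 mm behind the pivot: bar centre 106 mm above the bench when up, 44 mm when fully down. Press it down from above.
- jack_handle (a joint): Handle of the jack: 0 up, grows as the bar is pressed down, end stop at 0.6 rad. The bar is then at 75 mm + 105 mm x sin(0.3 - value). Springs back up by itself. It takes about 3 to 5 N unloaded and 11 to 16 N with the mixer on the saddle.
- spare_foot: Bystander: grey rubber foot with a steel stud, 44 mm across, 38 mm high. Origin under its centre.
- sample_rack: Bystander: white rack 100 by 80 mm with red and blue capped tubes, 72 mm high. Origin under its centre.
- spray_bottle: Bystander: blue bottle with a white cap, 60 mm across, 160 mm high. Origin under its centre.
There are look-alikes about, which are no part of the job. There is more than one size of the jack; the one meant has the size given above.

How it is judged:
On the way, in this order (a step that is already met when the one before it is completed fails the run):
1. the lock knob is turned fully clockwise and has popped up again (value of joint lock_turn above 1.1 rad and value of joint lock_press below 0.003 m), for 0.1 s.
2. the jack stands on the bench, let go, its saddle down and centred under the lift point (horizontal distance between saddle and lift_point below 0.015 m and height (world z) of jack below 0.004 m and angle between jack's own z axis and vertical below 0.05 rad and value of joint jack_handle below 0.08 rad and contact force between each of the arm, the fingers and jack below 0.3 N), for 0.2 s.
3. first stroke: handle fully down, mixer raised (value of joint jack_handle above 0.5 rad and height (world z) of lift_point above 0.095 m), for 0.1 s.
4. the handle is let back up, mixer down again (value of joint jack_handle below 0.08 rad and height (world z) of lift_point below 0.077 m), for 0.1 s.
At the end, for the whole second after the job is handed in: Fingers hold the handle down (over 0.5 of 0.6 rad, 2 N), lift point raised over 95 mm on the jack alone (5 N; robot not touching it), saddle within 20 mm of the lift point, jack flat on the bench, lock knob past 1.1 rad and up (within 3 mm), bystanders within 20 mm of their starts (all of step 1 and all of step 3 and contact force between the fingers and jack above 2 N and contact force between jack and station above 5 N and contact force between each of the arm, the fingers and station below 0.5 N and horizontal distance between saddle and lift_point below 0.02 m and height (world z) of jack below 0.004 m and angle between jack's own z axis and vertical below 0.05 rad and distance of each of spare_foot, sample_rack, spray_bottle from where it was at the start of the episode below 0.02 m); the arm keeps its last pose, push and grip.
It fails at once if a bystander is pushed away or knocked over (distance of any of spare_foot, sample_rack, spray_bottle from where it was at the start of the episode above 0.03 m or angle between spray_bottle's own z axis and vertical above 0.4 rad).
It fails at once if the jack is tipped over (angle between jack's own z axis and vertical above 0.6 rad).
It also fails if it takes over 72 s, if anything falls off the work surface, if the arm or the gripper's body presses on something with over 40 N, if the wrist force passes 120 N, or if a joint passes its speed limit or range.

## Working session

There is one attempt and no reset: what is moved stays moved. The work goes in short steps, Python scripts to look and compute and a tool call to move; the robot and the scene stay as the last step left them, time stands still between calls to the robot, and variables do not carry over. Pictures are saved under pics/ and viewed, and the job is handed in when it is done.

Besides the shell and the picture viewer there is one more tool, called as a command line: name --pt "numbers of a row" for each row, then --argument value for the rest. carry_out: Moves the arm, as the interface text tells. Its arguments: {"type":"object","properties":{"moves":{"type":"array","items":{"type":"array","items":{"type":"number","minimum":-1,"maximum":1}}}},"required":["moves"]}

```bash
ls; mkdir -p pics; python3 - <<'E'
from workcell import bot, imaging, order
import cv2
print(bot.get_obs())
for n in ["scene","side","wrist"]:
    m=imaging.camera_model(n); im=imaging.camera(n)
    print(n,m); cv2.imwrite(f"pics/{n}0.png",im[:,:,::-1])
E
```

```text
pics
{'clock': 0.0, 'joint_pos': array([1.06389318e-05, 2.41408482e-01, 3.70973842e-03, 1.33518504e+00,
       2.41146896e-05, 1.57078923e+00]), 'joint_vel': array([-0.00038433, -0.00052302,  0.00017476, -0.00033592, -0.0008045 ,
        0.00081411]), 'tau': array([ 5.50268451e-04, -3.72315860e+01,  2.52406776e+01,  1.67737965e-02,
        2.29149265e-05,  1.14679995e-05]), 'eef_pos': array([4.99418759e-01, 1.20292232e-05, 2.55409611e-01]), 'tool_rot': array([ 9.99999455e-01,  8.85370327e-06, -1.04372596e-03, -1.20554881e-05]), 'ft_force': array([0.42747144, 0.22301309, 0.14905474]), 'ft_torque': array([-0.00035778, -0.00402643, -0.00124261]), 'grip_width': 0.0853986709888335}
scene {'fovy': 50.464994700842716, 'cx': 276.728281206237, 'cy': 215.40820853101278, 'eye': array([1.52957469, 0.41313048, 0.98209966]), 'rotation': array([0.25660902, 0.35335264, 0.73304207, 0.52148159])}
side {'fovy': 43.91680450055446, 'cx': 276.04133558223026, 'cy': 214.00862261293315, 'eye': array([ 0.32056644, -1.01739164,  0.99437953]), 'rotation': array([ 0.41891803, -0.02722498, -0.04178867,  0.90665329])}
wrist {'fovy': 69.31147848769974, 'cx': 283.27287271644894, 'cy': 202.86893076207582, 'eye': array([0.49958596, 0.06882631, 0.37319002]), 'rotation': array([-1.40973731e-01,  1.04533891e-03,  7.24502383e-04,  9.90012520e-01])}
```

View pics/scene0.png

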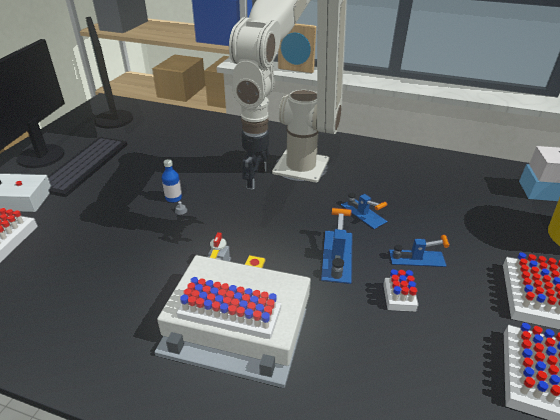

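View pics/side0.png

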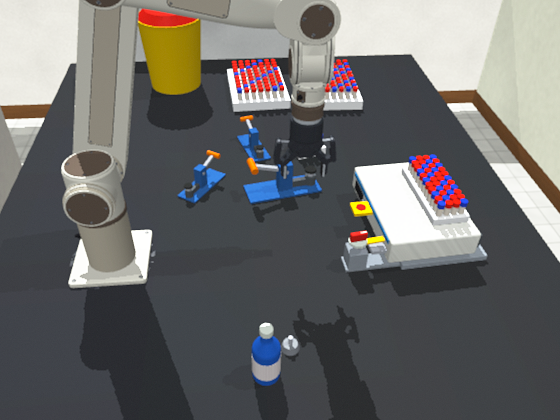

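View pics/wrist0.png

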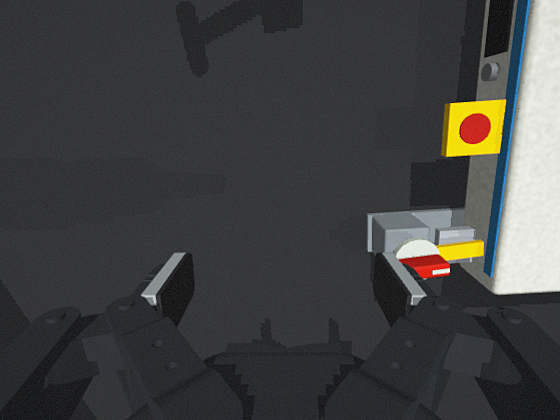

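```bash
cat > h.py <<'E'
import numpy as np, cv2
from scipy.spatial.transform import Rotation as R
from workcell import bot, imaging, order
def cam(n): return imaging.camera_model(n)
def ray(m,u,v):
    f=210/np.tan(np.radians(m['fovy']/2))
    d=np.array([(u-m['cx'])/f,-(v-m['cy'])/f,-1.])
    d=R.from_quat(m['rotation']).apply(d); return np.array(m['eye']),d/np.linalg.norm(d)
def onz(m,u,v,z):
    e,d=ray(m,u,v); return e+d*(z-e[2])/d[2]
def proj(m,p):
    f=210/np.tan(np.radians(m['fovy']/2))
    c=R.from_quat(m['rotation']).inv().apply(np.asarray(p)-m['eye'])
    return np.array([m['cx']+f*c[0]/-c[2], m['cy']-f*c[1]/-c[2]])
def tri(*obs):
    A=np.zeros((3,3));b=np.zeros(3)
    for m,u,v in obs:
        e,d=ray(m,u,v);P=np.eye(3)-np.outer(d,d);A+=P;b+=P@e
    p=np.linalg.solve(A,b)
    return p,[round(float(np.linalg.norm(proj(m,p)-[u,v])),1) for m,u,v in obs]
def blobs(im,kind,amin=15):
    h=cv2.cvtColor(im,cv2.COLOR_RGB2HSV);H,S,V=h[...,0],h[...,1],h[...,2]
    k={'red':((H<6)|(H>172))&(S>150)&(V>90),'orange':(H>=7)&(H<20)&(S>150)&(V>110),'yellow':(H>=22)&(H<35)&(S>150)&(V>110),
       'blue':(H>100)&(H<118)&(S>130)&(V>50)}[kind].astype(np.uint8)
    n,l,s,c=cv2.connectedComponentsWithStats(k)
    return [(s[i,4],np.round(c[i],1),s[i,:4]) for i in range(1,n) if s[i,4]>=amin],l
def save(im,name,box=None,k=1):
    if box: im=im[box[1]:box[3],box[0]:box[2]]
    if k!=1: im=cv2.resize(im,None,fx=k,fy=k,interpolation=cv2.INTER_CUBIC)
    cv2.imwrite('pics/'+name+'.png',im[:,:,::-1])
E
python3 - <<'E'
from h import *
for n in ['scene','side','wrist']:
    im=cv2.imread(f'pics/{n}0.png')[:,:,::-1].copy()
    for k in ['red','orange','yellow']:
        bs=[b for b in blobs(im,k)[0]]
        if len(bs)<25: print(n,k,[(int(b[0]),b[1].tolist(),b[2].tolist()) for b in bs])
im=cv2.imread('pics/scene0.png')[:,:,::-1]
save(im,'c_scene',(150,150,460,320),2.5)
im=cv2.imread('pics/side0.png')[:,:,::-1]
save(im,'c_side',(170,110,490,400),2.0)
E
```

```text
scene orange [(56, [380.5, 205.4], [375, 202, 12, 8]), (111, [340.9, 211.3], [332, 208, 19, 8]), (68, [444.8, 240.7], [441, 235, 8, 13])]
scene yellow [(232, [555.5, 225.6], [549, 200, 11, 46]), (48, [214.1, 253.5], [210, 250, 9, 8]), (108, [255.2, 260.7], [245, 255, 20, 13])]
side orange [(17, [189.0, 22.1], [182, 19, 15, 7]), (30, [164.4, 26.3], [155, 26, 20, 2]), (248, [457.6, 95.3], [439, 91, 36, 11]), (463, [25.4, 110.3], [2, 105, 48, 12]), (60, [246.0, 117.6], [240, 115, 13, 7]), (68, [213.0, 153.6], [206, 150, 14, 9]), (100, [252.1, 166.7], [247, 158, 12, 17])]
side yellow [(3621, [172.6, 56.9], [138, 19, 63, 76]), (228, [360.6, 208.5], [350, 201, 23, 16]), (101, [375.4, 239.4], [367, 236, 18, 9])]
wrist red [(709, [474.5, 128.3], [460, 114, 30, 30]), (697, [426.9, 265.1], [399, 255, 51, 23])]
wrist orange [(18, [487.9, 120.7], [482, 114, 9, 16])]
wrist yellow [(2361, [472.6, 127.3], [441, 99, 65, 58]), (691, [461.5, 249.6], [436, 240, 48, 20])]
```

View pics/c_scene.png

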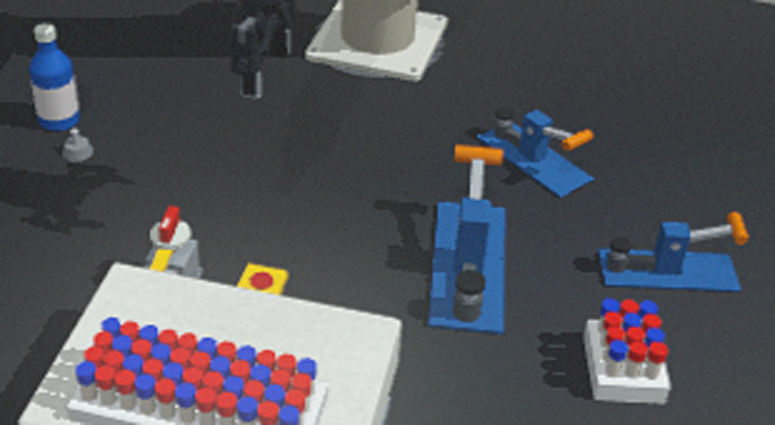

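View pics/c_side.png

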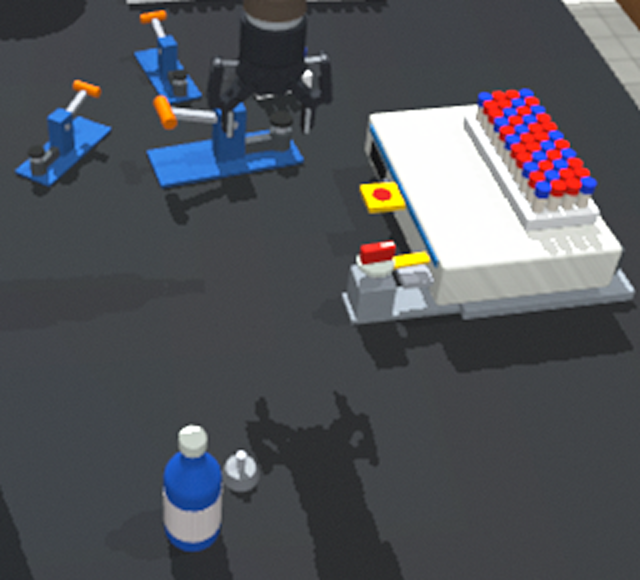

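```bash
python3 - <<'E'
from h import *
I={n:cv2.imread(f'pics/{n}0.png')[:,:,::-1].copy() for n in ['scene','side','wrist']}
M={n:cam(n) for n in I}
for n,box in (('scene',(200,225,275,275)),('side',(335,190,390,260))):
    im=I[n][box[1]:box[3],box[0]:box[2]].copy()
    print(n,[(int(b[0]),(b[1]+box[:2]).tolist(),b[2].tolist()) for b in blobs(im,'red',8)[0]])
h=cv2.cvtColor(I['wrist'],cv2.COLOR_RGB2HSV)
def yellow(n): 
    for b in blobs(I[n],'yellow')[0]: print(n,b)
save(I['scene'],'s1',(310,180,400,290),6)
save(I['side'],'s2',(235,150,335,215),7)
save(I['scene'],'s3',(195,225,285,285),8)
save(I['side'],'s4',(330,190,400,270),7)
E
```

```text
scene [(60, [217.6, 238.7], [14, 7, 8, 15]), (43, [254.3, 261.6], [50, 34, 9, 6])]
side [(35, [360.6, 206.9], [22, 15, 8, 5]), (141, [357.6, 236.1], [15, 41, 18, 11])]
```

View pics/s1.png

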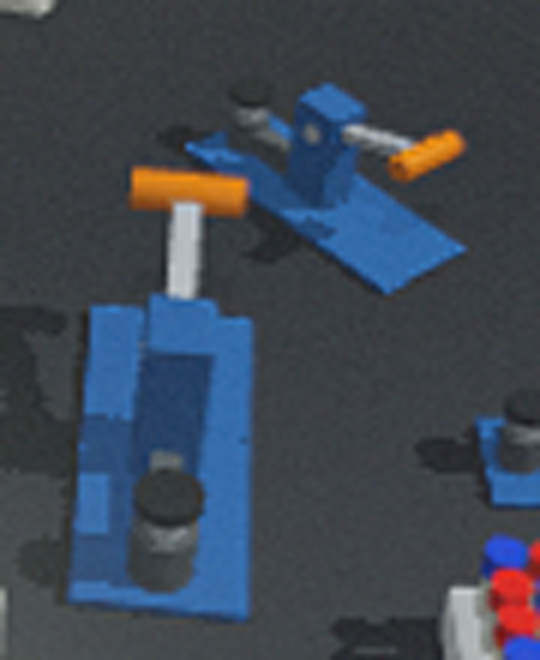

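View pics/s2.png

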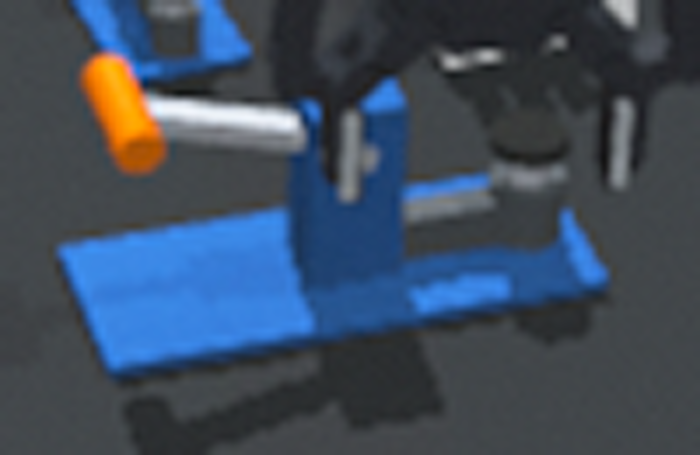

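View pics/s3.png

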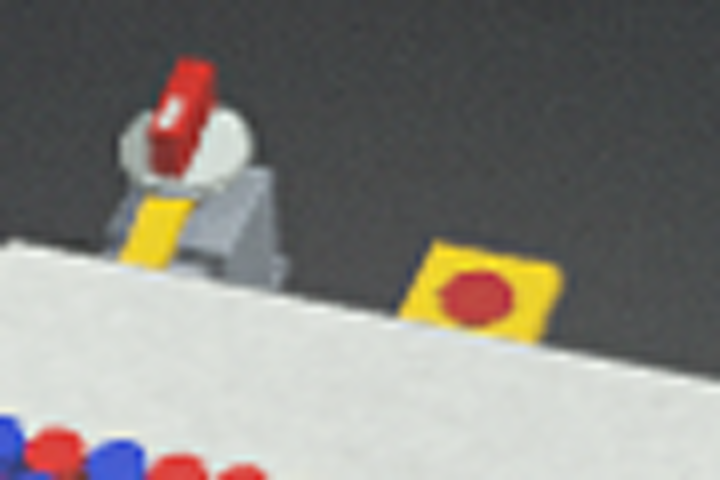

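View pics/s4.png

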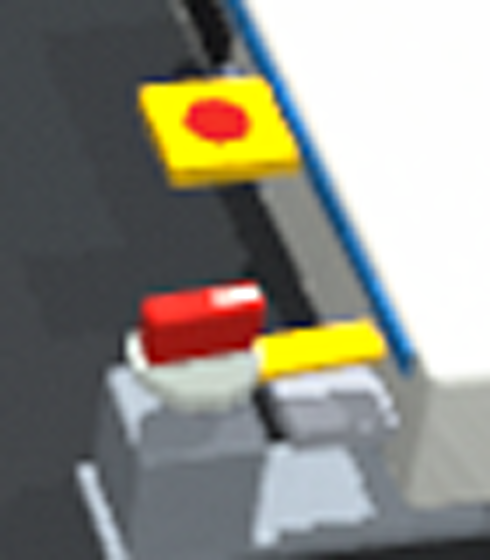

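```bash
python3 - <<'E'
from h import *
M={n:cam(n) for n in ['scene','side','wrist']}
s,d,w=M['scene'],M['side'],M['wrist']
P=lambda *o:print(np.round(tri(*o)[0],4),tri(*o)[1])
print('dot');P((s,254.3,261.3),(d,360.6,206.9),(w,474.5,128.3));P((s,254.3,261.3),(d,360.6,206.9));P((d,360.6,206.9),(w,474.5,128.3))
print('handle');P((s,340.9,211.3),(d,252.1,166.7))
print('saddle');P((s,338,262.8),(d,310.7,169.7))
print('knob mark');P((s,195+170/8,225+112/8),(d,330+236/7,190+295/7),(w,441,271))
print('knob top ends front'); 
print('base');
for u,v in ((90,305),(254,318),(250,612),(68,598)): print(np.round(onz(s,310+u/6,180+v/6,.008),4))
for u,v in ((60,247),(112,368),(608,278)): print(np.round(onz(d,235+u/7,150+v/7,.008),4))
print('blocktop', [np.round(onz(s,310+u/6,180+v/6,.1),4) for u,v in ((150,295),(216,300),(213,355),(140,350))])
print('lug',[np.round(onz(s,195+u/8,225+v/8,.084),4) for u,v in ((435,240),(563,268))],[np.round(onz(d,330+u/7,190+v/7,.084),4) for u,v in ((138,88),(170,172),(298,162),(265,78))])
print('wristlug',[np.round(onz(w,u,v,.084),4) for u,v in ((447,103),(443,155),(506,99),(502,154))])
E
```

```text
dot
[0.674  0.0576 0.0855] [0.4, 0.2, 1.2]
[0.6736 0.0581 0.0849] [0.2, 0.2]
[0.6742 0.0568 0.0857] [0.2, 0.7]
handle
[0.3864 0.2456 0.1048] [0.5, 0.6]
saddle
[0.5702 0.2828 0.0564] [0.3, 0.3]
knob mark
[ 0.6489 -0.0728  0.1124] [0.7, 0.4, 1.9]
knob top ends front
base
[0.3822 0.2005 0.008 ]
[0.3625 0.2903 0.008 ]
[0.5854 0.3329 0.008 ]
[0.6061 0.2453 0.008 ]
[0.3617 0.2824 0.008 ]
[0.3795 0.1951 0.008 ]
[0.6022 0.2404 0.008 ]
blocktop [array([0.4725, 0.2477, 0.1   ]), array([0.4651, 0.2806, 0.1   ]), array([0.5078, 0.2881, 0.1   ]), array([0.5162, 0.2528, 0.1   ])]
lug [array([0.6521, 0.0349, 0.084 ]), array([0.6504, 0.0841, 0.084 ])] [array([0.6482, 0.0795, 0.084 ]), array([0.6499, 0.0277, 0.084 ]), array([0.7009, 0.0296, 0.084 ]), array([0.7002, 0.0816, 0.084 ])]
wristlug [array([0.6471, 0.079 , 0.084 ]), array([0.6504, 0.0322, 0.084 ]), array([0.6997, 0.0825, 0.084 ]), array([0.706 , 0.0332, 0.084 ])]
```

carry_out --pt "0.7 0.3 -0.3 -1 1" --pt "0.7 0.3 -0.3 -1 1" --pt "0.7 0.3 -0.3 -1 1" --pt "0.7 0.3 -0.3 -1 1" --pt "0.7 0.3 -0.3 -1 1" --pt "0.7 0.3 -0.3 -1 1" --pt "0.7 0.3 -0.3 -1 1" --pt "0.7 0.3 -0.3 -1 1" --pt "0.7 0.3 -0.3 -1 1" --pt "0.7 0.3 -0.3 -1 1" --pt "0.7 0.3 -0.3 -1 1" --pt "0.7 0.3 -0.3 -1 1" --pt "0.7 0.3 -0.3 -1 1"

```text
clock: 1.45
eef_pos: [0.5698, -0.03, 0.286]
tool_rot: [0.708, 0.707, -0.0, -0.0]
ft_force: [0.1, -0.6, 0.1]
grip_width: 0.0855
```

```bash
cat > look.py <<'E'
import sys,json
from h import *
n=sys.argv[1]; 
for c in sys.argv[2].split(','):
    m=cam(c); im=imaging.camera(c); save(im,f'{c}{n}')
    json.dump({k:np.array(v).tolist() for k,v in m.items()},open(f'{c}{n}.json','w'))
o=bot.get_obs(); print(o['clock'],np.round(o['eef_pos'],4),np.round(R.from_quat(o['tool_rot']).as_matrix()[:,0],3),np.round(o['ft_force'],1),o['grip_width'])
E
cat >> h.py <<'E'
import json
def ld(n): return json.load(open(n+'.json')),cv2.imread('pics/'+n+'.png')[:,:,::-1].copy()
E
python3 look.py 1 wrist,scene,side
```

```text
1.6 [ 0.5699 -0.03    0.2862] [0.001 1.    0.   ] [-0.1 -0.   1. ] 0.08563789768626964
```

View pics/wrist1.png

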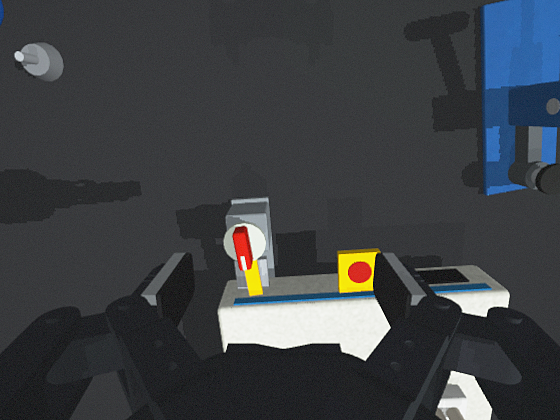

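```bash
python3 - <<'E'
from h import *
w,im=ld('wrist1'); s,si=ld('scene1'); d,di=ld('side1')
save(im,'w1a',(190,180,420,320),3.4)
save(im,'w1b',(450,0,560,210),3)
for n,i,box in (('scene',si,(200,225,275,275)),('side',di,(335,190,390,260))):
    c=i[box[1]:box[3],box[0]:box[2]].copy()
    print(n,[(int(b[0]),(b[1]+box[:2]).tolist(),b[2].tolist()) for b in blobs(c,'red',8)[0]])
for k in ('red','yellow'):
  print(k,[(int(b[0]),b[1].tolist(),b[2].tolist()) for b in blobs(im,k)[0]])
E
```

```text
scene [(60, [217.7, 238.6], [14, 7, 8, 15]), (43, [254.3, 261.6], [50, 34, 9, 6])]
side [(35, [360.6, 206.9], [22, 15, 8, 5]), (140, [357.5, 236.1], [15, 41, 18, 11])]
red [(537, [242.2, 245.9], [233, 226, 20, 45]), (375, [359.2, 271.9], [348, 262, 23, 21])]
yellow [(1121, [354.8, 268.7], [338, 248, 43, 45]), (399, [253.5, 279.9], [245, 260, 18, 36])]
```

View pics/w1a.png

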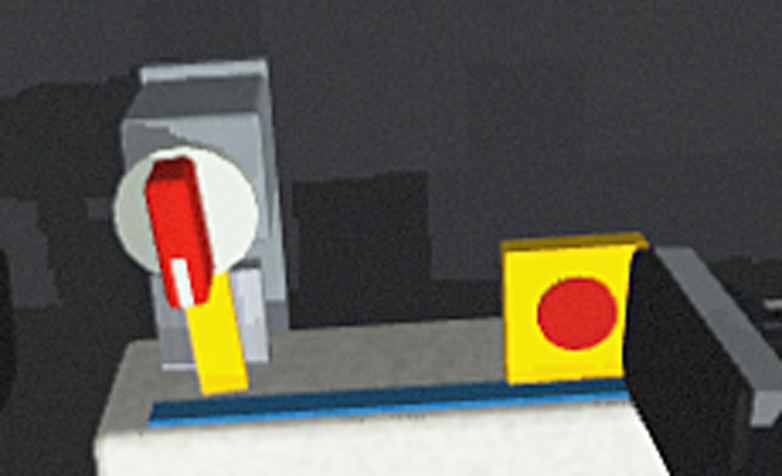

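View pics/w1b.png

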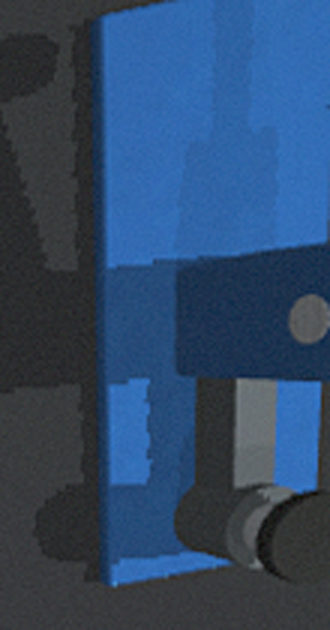

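```bash
python3 - <<'E'
from h import *
w,_=ld('wrist1'); s,_=ld('scene1'); d,_=ld('side1')
q=lambda u,v,z:np.round(onz(w,190+u/3.4,180+v/3.4,z),4)
c=[q(*p,.112) for p in ((147,182),(190,177),(212,295),(168,305))]
print('bar',c,np.mean(c,0)); 
a=(c[2]+c[3]-c[0]-c[1]); print('baryaw',np.degrees(np.arctan2(a[1],a[0])))
print('disc',q(186,211,.088))
a=q(150,413,.095)-q(628,386,.095); print('edge yaw',np.degrees(np.arctan2(a[0],-a[1])))
a=q(122,435,.1)-q(628,402,.1); print('edge yaw',np.degrees(np.arctan2(a[0],-a[1])))
print('lug edge',q(503,244,.084),q(508,382,.084),q(640,240,.084))
t=lambda *o:print(np.round(tri(*o)[0],4),tri(*o)[1])
t((s,254.3,261.4),(d,360.6,206.9),(w,359.2,271.9)); t((d,360.6,206.9),(w,359.2,271.9))
# bar top centre from side,scene: mark tips
t((s,195+170/8,225+112/8),(d,330+236/7,190+295/7),(w,190+180/3.4,180+282/3.4))
# bar top rear-left / corners scene side
t((s,195+197/8,225+58/8),(w,190+168/3.4,180+180/3.4),(d,330+143/7,190+299/7))
E
```

```text
bar [array([ 0.6161, -0.0836,  0.112 ]), array([ 0.6145, -0.0705,  0.112 ]), array([ 0.654, -0.065,  0.112]), array([ 0.6575, -0.0789,  0.112 ])] [ 0.635525 -0.0745    0.112   ]
baryaw 7.186024913704596
disc [ 0.636  -0.0754  0.088 ]
edge yaw 3.7184692512947275
edge yaw 4.319174256434986
lug edge [0.6498 0.0307 0.084 ] [0.7027 0.035  0.084 ] [0.6483 0.0768 0.084 ]
[0.6741 0.0575 0.0851] [0.4, 0.1, 1.1]
[0.6738 0.0561 0.0862] [0.1, 0.3]
[ 0.6488 -0.0731  0.112 ] [0.8, 0.2, 1.7]
[ 0.6153 -0.0754  0.1124] [0.5, 1.6, 0.6]
```

carry_out --pt "-0.455 0.66 0.2 -0.07 1" --pt "-0.455 0.66 0.6 -0.07 1" --pt "-0.455 0.66 1 -0.07 1" --pt "-0.455 0.66 1 -0.07 1" --pt "-0.455 0.66 1 -0.07 1" --pt "-0.455 0.66 1 -0.07 1"

```text
clock: 2.2
eef_pos: [0.6373, -0.0753, 0.1896]
tool_rot: [0.667, 0.745, 0.001, 0.002]
ft_force: [0.3, 0.1, 0.6]
grip_width: 0.0856
```

```bash
python3 look.py 2 wrist,side
```

```text
2.3 [ 0.6376 -0.0753  0.1901] [-0.11   0.994 -0.001] [-0.2 -0.1 -0.1] 0.0855034955257601
```

View pics/wrist2.png

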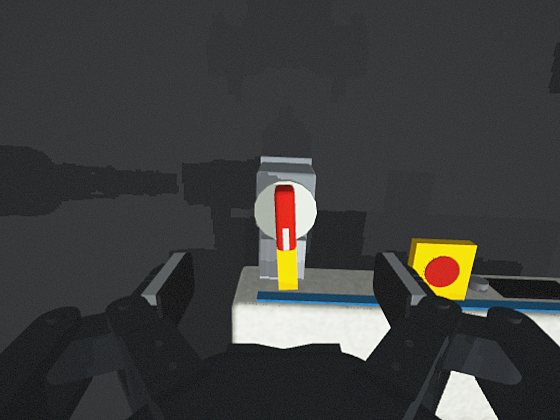

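carry_out --pt "0 -0.015 0.3 0 1" --pt "0 -0.015 0.6 0 1" --pt "0 -0.015 0.73 0 1" --pt "0 -0.015 0.73 0 0.2" --pt "0 -0.015 0.73 0 -0.5" --pt "0 -0.015 0.73 0 -1" --pt "0 -0.015 0.73 0 -1" --pt "0 -0.015 0.73 0 -1" --pt "0 -0.015 0.73 0 -1" --pt "0 -0.015 0.73 0 -1" --pt "0 -0.015 0.73 0 -1"

```text
clock: 3.4
eef_pos: [0.6353, -0.0749, 0.1141]
tool_rot: [0.667, 0.745, 0.001, 0.0]
ft_force: [1.1, 4.4, 2.8]
grip_width: 0.0128
```

```bash
python3 look.py 3 wrist,side; python3 -c "
from h import *
save(ld('side3')[1],'s3z',(300,150,460,270),5)"
```

```text
3.5 [ 0.6353 -0.0749  0.1139] [-0.11   0.994  0.001] [0.8 4.5 4.5] 0.012824343826575596
```

View pics/wrist3.png

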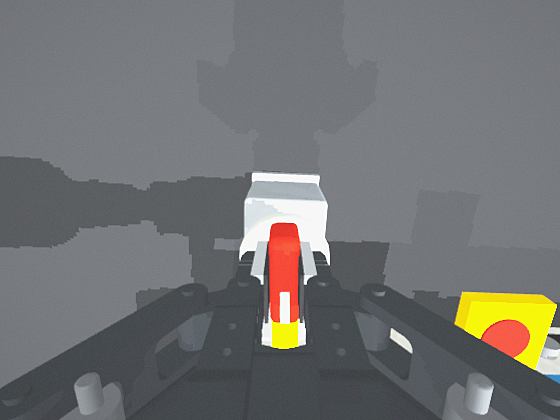

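View pics/s3z.png

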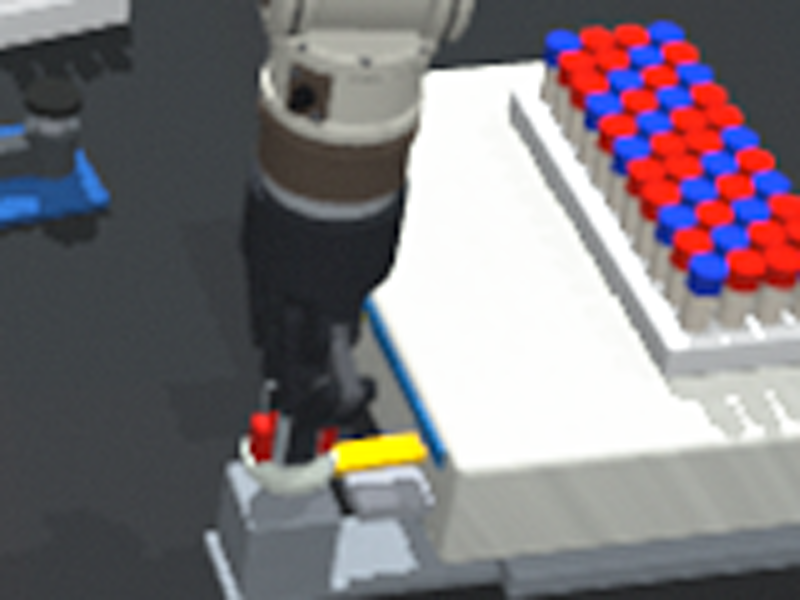

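carry_out --pt "0 0 0.04 0 -1" --pt "0 0 0.085 0 -1" --pt "0 0 0.085 0 -1" --pt "0 0 0.085 0 -1"

```text
clock: 3.9
eef_pos: [0.6353, -0.0749, 0.107]
tool_rot: [0.667, 0.745, 0.001, 0.001]
ft_force: [-1.5, 4.8, 9.7]
grip_width: 0.013
```

carry_out --pt "0 0 0.02 0 -1" --pt "0 0 0.02 0.08 -1" --pt "0 0 0.02 0.16 -1" --pt "0 0 0.02 0.24 -1" --pt "0 0 0.02 0.32 -1" --pt "0 0 0.02 0.4 -1" --pt "0 0 0.02 0.48 -1"

```text
clock: 4.6
eef_pos: [0.6355, -0.0737, 0.1068]
tool_rot: [0.895, 0.445, 0.003, -0.001]
ft_force: [-3.6, 8.8, 18.2]
grip_width: 0.0128
```

carry_out --pt "0 0 0 0.08 -1" --pt "0 0 0 0.16 -1" --pt "0 0 0 0.24 -1" --pt "0 0 0 0.32 -1" --pt "0 0 0 0.4 -1" --pt "0 0 0 0.48 -1" --pt "0 0 0 0.48 -1" --pt "0 0 0 0.48 -1"

```text
clock: 5.4
eef_pos: [0.6365, -0.0728, 0.1069]
tool_rot: [0.996, 0.088, 0.003, -0.002]
ft_force: [-0.8, 10.4, 17.8]
grip_width: 0.0124
```

```bash
python3 look.py 4 wrist; python3 -c "
from h import *
print(bot.get_obs()['ft_torque'])"
```

```text
5.45 [ 0.6365 -0.0728  0.1069] [0.984 0.176 0.007] [-0.8 11.2 17. ] 0.012675212378438598
[2.24990761 0.54699416 0.67379991]
```

View pics/wrist4.png

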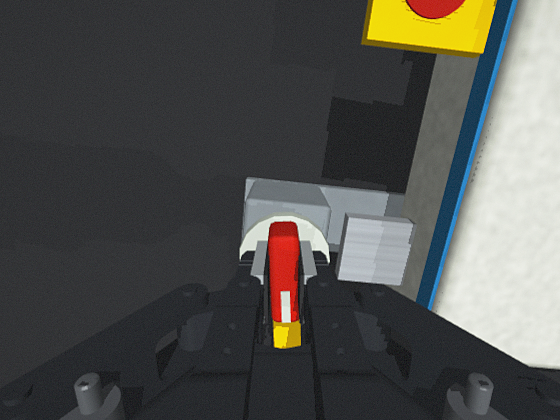

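carry_out --pt "0 0 -0.04 0 -1" --pt "0 0 -0.09 -0.03 -1" --pt "0 0 -0.09 -0.03 -0.5" --pt "0 0 -0.09 -0.03 -0.2" --pt "0 0 -0.09 -0.03 -0.2" --pt "0 0 -0.09 -0.03 -0.2" --pt "0 0 -0.3 -0.03 -0.2" --pt "0 0 -0.6 -0.03 -0.2" --pt "0 0 -1 -0.03 0" --pt "0 0 -1 -0.03 1" --pt "0 0 -1 -0.03 1" --pt "0 0 -1 -0.03 1"

```text
clock: 6.65
eef_pos: [0.6335, -0.0759, 0.201]
tool_rot: [0.994, 0.109, -0.002, -0.0]
ft_force: [0.6, 0.8, 0.3]
grip_width: 0.0837
```

```bash
python3 look.py 5 wrist,side,scene
```

```text
6.8 [ 0.6335 -0.0757  0.2009] [ 0.976  0.218 -0.003] [-0.1  0.4 -0.3] 0.0854465961623593
```

View pics/wrist5.png

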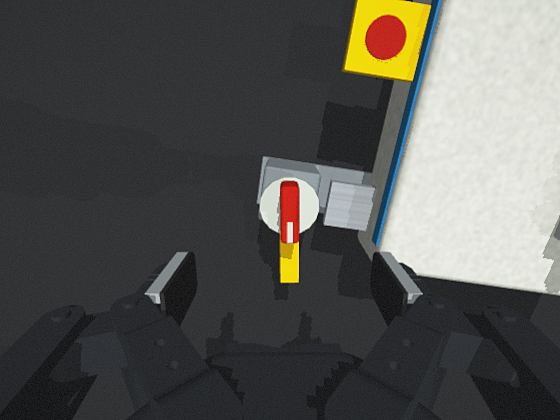

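View pics/side5.png

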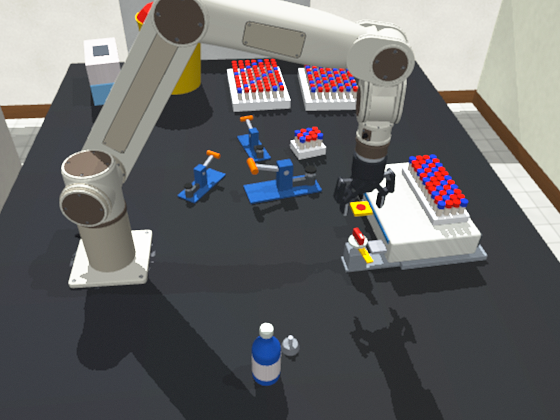

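View pics/scene5.png

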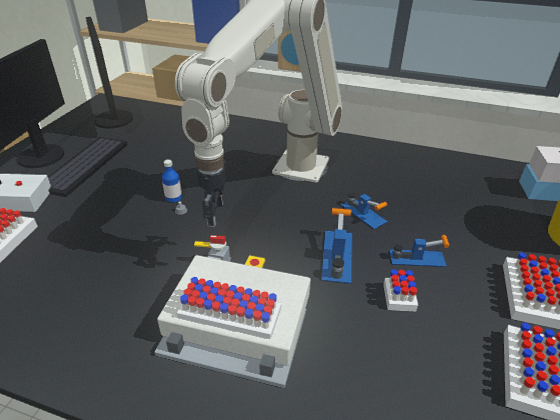

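```bash
python3 - <<'E'
from h import *
w,wi=ld('wrist5'); s,si=ld('scene5'); d,di=ld('side5')
for n,i in (('w',wi),('s',si),('d',di)):
  for k in ('red','orange'):
    b=blobs(i,k,20)[0]; print(n,k,[(int(x[0]),x[1].tolist()) for x in b if (n!='s' or 190<x[1][0]<450 and x[1][1]<275) and (n!='d' or (x[1][0]<380 and 110<x[1][1]))][:20])
save(di,'d5a',(235,145,335,210),8)
save(di,'d5b',(335,195,395,275),8)
save(si,'s5b',(185,225,275,275),8)
save(si,'s5a',(310,195,370,290),6)
save(wi,'w5b',(240,140,420,290),4)
E
```

```text
w red [(1365, [385.3, 37.0]), (986, [289.2, 208.8])]
w orange []
s red [(95, [217.6, 239.2]), (43, [254.3, 261.6])]
s orange [(56, [380.5, 205.4]), (110, [340.8, 211.4]), (66, [444.8, 240.7])]
d red [(119, [312.6, 134.0]), (35, [301.0, 132.7]), (35, [360.6, 206.9]), (109, [357.5, 235.4])]
d orange [(60, [246.0, 117.6]), (70, [213.1, 153.6]), (117, [252.1, 166.0])]
```

View pics/d5a.png

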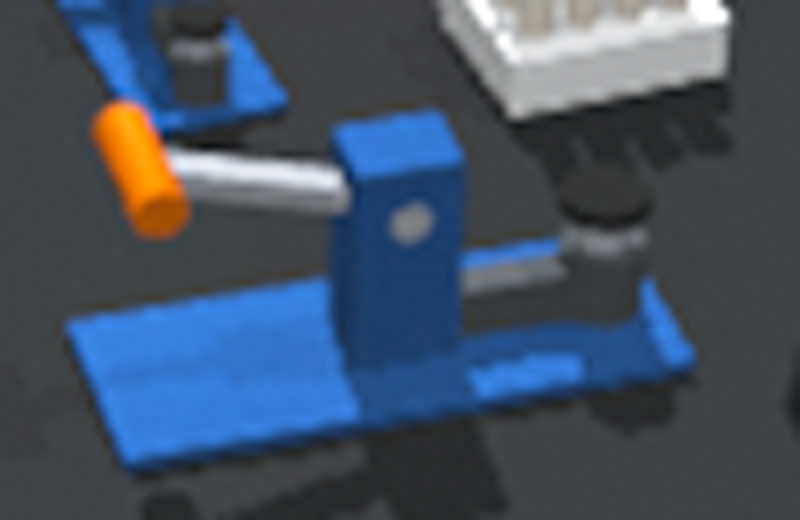

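View pics/d5b.png

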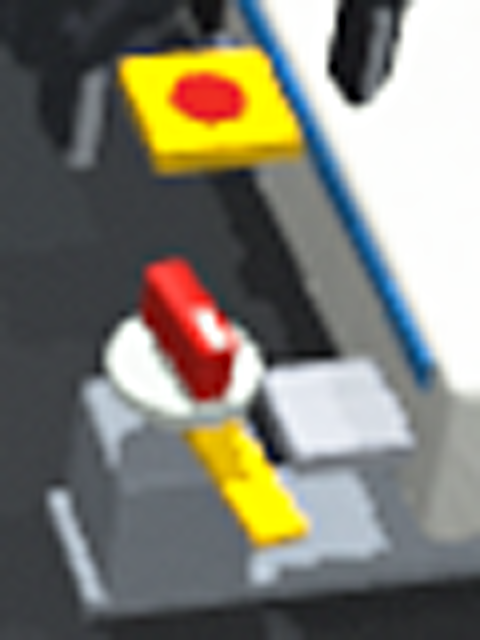

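View pics/s5b.png

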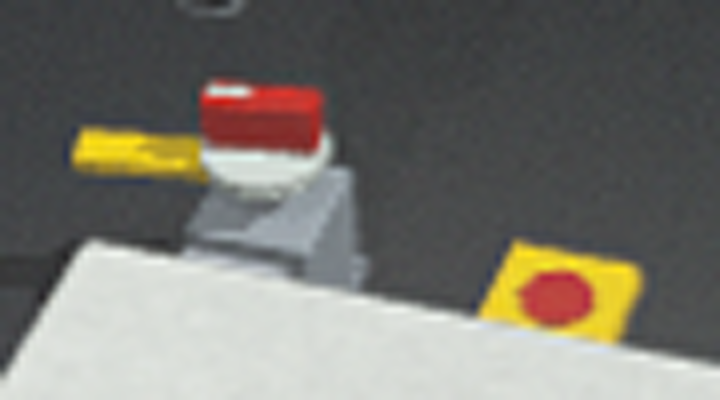

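View pics/w5b.png

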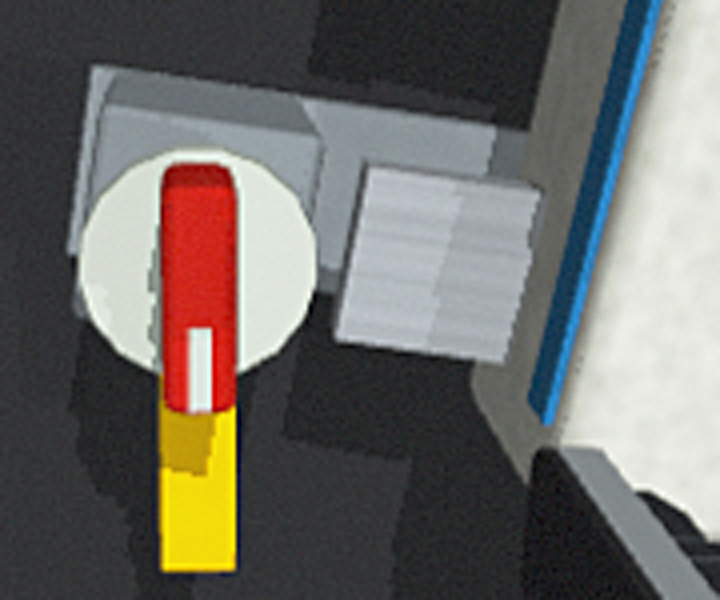

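View pics/s5a.png

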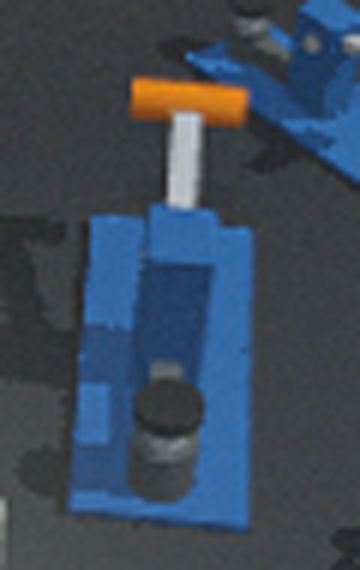

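```bash
python3 - <<'E'
from h import *
w,wi=ld('wrist5'); s,si=ld('scene5'); d,di=ld('side5'); w1,_=ld('wrist1')
t=lambda *o:tri(*o)
print('mark',t((w,290,242),(s,185+203/8,225+92/8),(d,335+228/8,195+345/8)))
print('dot',t((s,254.3,261.4),(d,360.6,206.9),(w,385.3,37.)),t((d,360.6,206.9),(w,385.3,37.),(w1,359.2,271.9)))
S=[(310+a/6,195+b/6) for a,b in ((152,207),(216,212),(213,265),(146,262))]
D=[(235+a/8,145+b/8) for a,b in ((345,175),(332,128),(438,110),(464,158))]
P=[]
for a,b in zip(S,D):
    p,e=t((s,*a),(d,*b)); P.append(p); print(np.round(p,4),e)
P=np.array(P); print('top',P.mean(0)); v=P[2]+P[3]-P[0]-P[1]; print('yaw',np.degrees(np.arctan2(v[1],v[0])))
Q=np.array([onz(d,*b,.1) for b in D]);print(Q.mean(0));v=Q[2]+Q[3]-Q[0]-Q[1]; print('yaw side',np.degrees(np.arctan2(v[1],v[0])))
Q=np.array([onz(s,*b,.1) for b in S]);print(Q.mean(0));v=Q[2]+Q[3]-Q[0]-Q[1]; print('yaw sc',np.degrees(np.arctan2(v[1],v[0])))
print('handle',t((s,340.8,211.4),(d,252.1,166.0)))
print('saddle',t((s,310+168/6,195+406/6),(d,235+606/8,145+195/8)))
print('base d',[np.round(onz(d,235+a/8,145+b/8,.008),4) for a,b in ((65,325),(128,462),(692,365))])
print('base s',[np.round(onz(s,310+a/6,195+b/6,.008),4) for a,b in ((90,217),(253,228),(250,523),(68,508))])
E
```

```text
mark (array([ 0.64277748, -0.09443291,  0.11124918]), [2.0, 0.6, 0.4])
dot (array([0.67418206, 0.05768448, 0.08498879]), [0.4, 0.1, 1.8]) (array([0.67431447, 0.05648411, 0.08578859]), [0.3, 0.8, 0.2])
[0.466  0.2486 0.0949] [0.4, 0.4]
[0.4631 0.2801 0.0963] [0.2, 0.2]
[0.5046 0.2876 0.0969] [0.1, 0.1]
[0.5112 0.2555 0.0959] [0.2, 0.2]
top [0.48620383 0.26794946 0.0960211 ]
yaw 9.376574756189708
[0.48535751 0.26259605 0.1       ]
yaw side 10.59399678999004
[0.4912149  0.26852022 0.1       ]
yaw sc 9.49064211665255
handle (array([0.3871318 , 0.2460278 , 0.10601177]), [0.2, 0.2])
saddle (array([0.5704736 , 0.28291061, 0.05735164]), [0.2, 0.2])
base d [array([0.3602, 0.2808, 0.008 ]), array([0.3794, 0.1943, 0.008 ]), array([0.6003, 0.2359, 0.008 ])]
base s [array([0.3839, 0.2009, 0.008 ]), array([0.3626, 0.2897, 0.008 ]), array([0.586 , 0.3331, 0.008 ]), array([0.6061, 0.2453, 0.008 ])]
```

carry_out --pt "-0.18 -1 -0.7 -0.98 1" --pt "-0.18 -1 -0.7 -0.98 1" --pt "-0.18 -1 -0.7 -0.98 1" --pt "-0.18 -1 -0.7 -0.98 1" --pt "-0.18 -1 -0.7 -0.98 1" --pt "-0.18 -1 -0.7 -0.98 1" --pt "-0.18 -1 -0.7 -0.98 1" --pt "-0.18 -1 -0.7 -0.98 1" --pt "-0.18 -1 -0.7 -0.98 1" --pt "-0.18 -1 -0.7 -0.98 1" --pt "-0.18 -1 -0.7 -0.98 1"

```text
clock: 7.9
eef_pos: [0.5947, 0.018, 0.2716]
tool_rot: [0.636, 0.772, -0.001, -0.001]
ft_force: [-0.5, 0.4, 0.1]
grip_width: 0.0854
```

carry_out --pt "0.5 -0.3 0 0 1" --pt "1 -0.3 0 0 1"

```text
clock: 8.1
eef_pos: [0.5465, 0.1022, 0.271]
tool_rot: [0.639, 0.769, -0.002, -0.001]
ft_force: [0.7, 1.3, 1.4]
grip_width: 0.0855
```

carry_out --pt "0.5 -0.28 0 0 1" --pt "1 -0.28 0 0 1"

```text
clock: 8.3
eef_pos: [0.5013, 0.1904, 0.2718]
tool_rot: [0.638, 0.77, -0.002, -0.001]
ft_force: [0.5, 0.2, 0.8]
grip_width: 0.085
```

carry_out --pt "0.4 0 0 0 1" --pt "0.64 0 0 0 1" --pt "0.64 0 0 0 1" --pt "0.64 0 0 0 1"

```text
clock: 8.7
eef_pos: [0.4917, 0.2533, 0.2719]
tool_rot: [0.637, 0.771, -0.001, -0.0]
ft_force: [0.5, 0.1, -0.1]
grip_width: 0.0856
```

```bash
python3 look.py 6 wrist; python3 -c "
from h import *
print(bot.get_obs()['joint_pos'])"
```

```text
8.75 [0.492  0.2526 0.2721] [-0.187  0.982 -0.001] [0.3 0.3 0. ] 0.08520572558763238
[ 4.74499974e-01  3.42812063e-01  1.85827371e-01  1.41539637e+00
 -5.22480332e-04  2.86093551e-01]
```

View pics/wrist6.png

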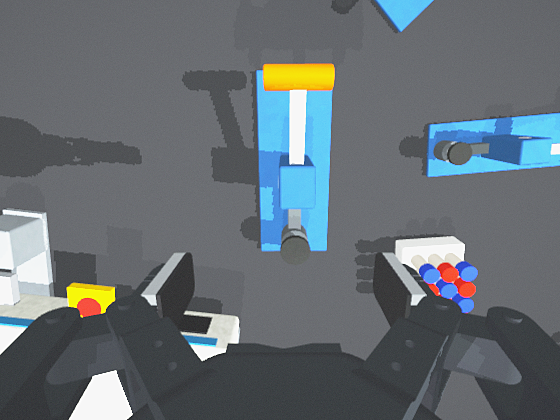

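```bash
python3 - <<'E'
from h import *
w,wi=ld('wrist6'); save(wi,'w6',(235,50,360,270),3.5)
s,si=ld('scene5')
print('rack',np.round(onz(s,401,305,0),3))
E
```

```text
rack [0.619 0.483 0.   ]
```

View pics/w6.png

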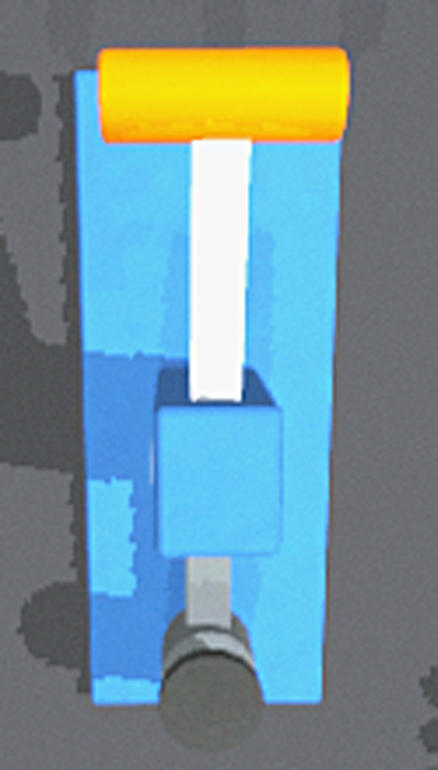

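```bash
python3 - <<'E'
from h import *
w,wi=ld('wrist6'); s,_=ld('scene5'); d,_=ld('side5')
px=lambda a,b:(235+a/3.5,50+b/3.5)
q=lambda a,b,z:onz(w,*px(a,b),z)
C=np.array([q(*p,.1) for p in ((160,407),(282,405),(280,555),(160,555))])
print('top',C.mean(0)); v=C[2]+C[3]-C[0]-C[1]; print('yaw',np.degrees(np.arctan2(v[1],v[0])),np.linalg.norm(v)/2)
sd=q(212,698,.062); print('saddle',sd)
o=C.mean(0); v=sd-o; print('yaw os',np.degrees(np.arctan2(v[1],v[0])),np.linalg.norm(v[:2]))
print('handle',q(224,94,.106)); v=o-q(224,94,.112);print(np.degrees(np.arctan2(v[1],v[0])))
print(tri((w,*px(212,698)),(s,310+168/6,195+406/6)),tri((w,*px(221,480)),(s,310+182/6,195+236/6)))
# base edges at .008
for a,b in (((76,72),(93,702)),((341,150),(322,702))):
    v=q(*b,.008)-q(*a,.008); print(np.degrees(np.arctan2(v[1],v[0])))
E
```

```text
top [0.48626647 0.26468774 0.1       ]
yaw 11.338787404076642 0.042676000934854144
saddle [0.56790067 0.28040911 0.062     ]
yaw os 10.900746639629315 0.08313425765077917
handle [0.38813104 0.24497516 0.106     ]
11.5180842033552
(array([0.56982621, 0.28211375, 0.0572641 ]), [0.9, 0.4]) (array([0.48637179, 0.26651678, 0.09574221]), [1.4, 0.5])
11.236570250496136
11.402993008463861
```

carry_out --pt "0.13 -0.035 0.4 -0.005 1" --pt "0.13 -0.035 0.8 -0.005 1" --pt "0.13 -0.035 1 -0.005 1" --pt "0.13 -0.035 1 -0.005 1"

```text
clock: 9.15
eef_pos: [0.4844, 0.2625, 0.169]
tool_rot: [0.635, 0.772, -0.004, -0.001]
ft_force: [-0.9, 0.2, 0.6]
grip_width: 0.0854
```

```bash
python3 look.py 7 wrist
```

```text
9.2 [0.4857 0.2634 0.1714] [-0.193  0.981 -0.001] [0.1 0.4 1. ] 0.08540947288005912
```

View pics/wrist7.png

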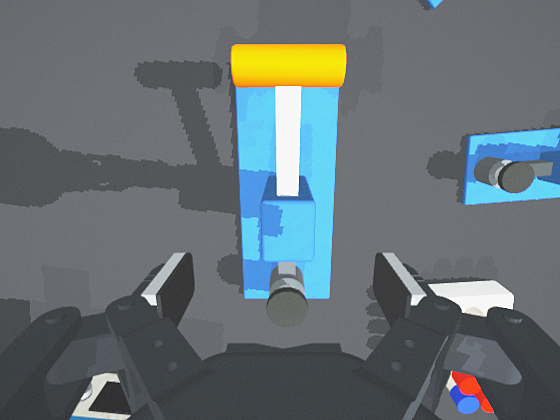

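carry_out --pt "0.01 0 0.35 0 1" --pt "0.01 0 0.7 0 1" --pt "0.01 0 0.78 0 1" --pt "0.01 0 0.78 0 0.4" --pt "0.01 0 0.78 0 -0.3" --pt "0.01 0 0.78 0 -1" --pt "0.01 0 0.78 0 -1" --pt "0.01 0 0.78 0 -1" --pt "0.01 0 0.78 0 -1" --pt "0.01 0 0.78 0 -1"

```text
clock: 10.2
eef_pos: [0.4878, 0.2661, 0.0972]
tool_rot: [0.635, 0.773, 0.002, 0.002]
ft_force: [0.5, -3.6, 6.1]
grip_width: 0.035
```

carry_out --pt "0 0 -0.2 0 -1" --pt "0 0 -0.5 0 -1" --pt "0 0 -0.5 0 -1" --pt "0 0 -0.5 0 -1"

```text
clock: 10.6
eef_pos: [0.4861, 0.2663, 0.1443]
tool_rot: [0.634, 0.773, 0.0, -0.0]
ft_force: [0.2, -0.3, -8.4]
grip_width: 0.035
```

```bash
python3 look.py 8 wrist,side
```

```text
10.7 [0.4847 0.2655 0.1426] [-0.195  0.981 -0.001] [-0.7 -1.1 -8.3] 0.03487340854252581
```

View pics/wrist8.png

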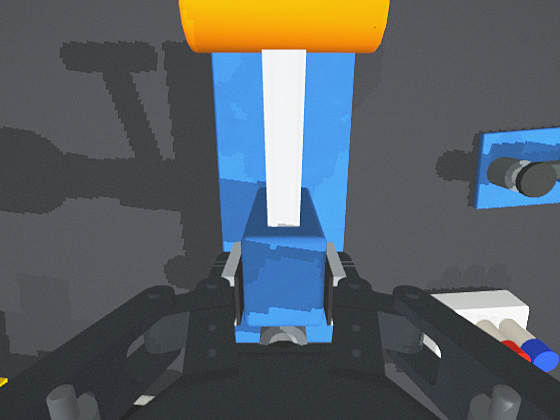

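View pics/side8.png

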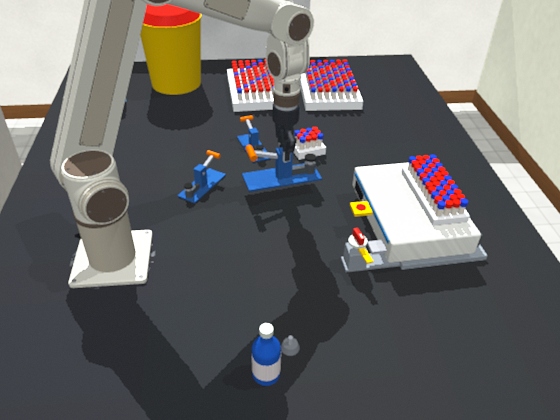

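carry_out --pt "-0.15 0 0 0.01 -1" --pt "-0.4 -0.05 0 0.03 -1" --pt "-0.65 -0.1 0 0.05 -1" --pt "-0.9 -0.13 0 0.07 -1" --pt "-1 -0.13 0 0.08 -1" --pt "-1 -0.13 0 0.08 -1"

```text
clock: 11.3
eef_pos: [0.4924, 0.1636, 0.1437]
tool_rot: [0.683, 0.731, -0.001, -0.0]
ft_force: [-0.5, 1.2, -9.0]
grip_width: 0.0351
```

carry_out --pt "-0.2 0 0 0 -1" --pt "-0.45 0 0 0 -1" --pt "-0.7 0 0 0 -1" --pt "-0.9 0 0 0 -1" --pt "-1 0 0 0 -1" --pt "-1 0 0 0 -1"

```text
clock: 11.9
eef_pos: [0.5, 0.0654, 0.1445]
tool_rot: [0.682, 0.731, -0.0, -0.0]
ft_force: [0.0, -0.6, -9.4]
grip_width: 0.035
```

```bash
python3 look.py 9 wrist,side,scene
```

```text
12.05 [0.5    0.0669 0.1447] [-0.072  0.997  0.001] [ 0.6 -0.3 -8.1] 0.03530859715093797
```

View pics/wrist9.png

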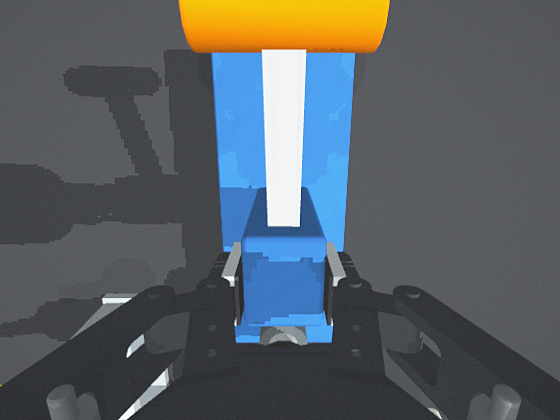

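View pics/side9.png

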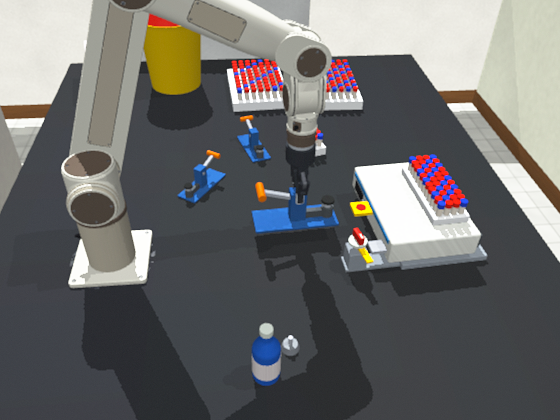

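View pics/scene9.png

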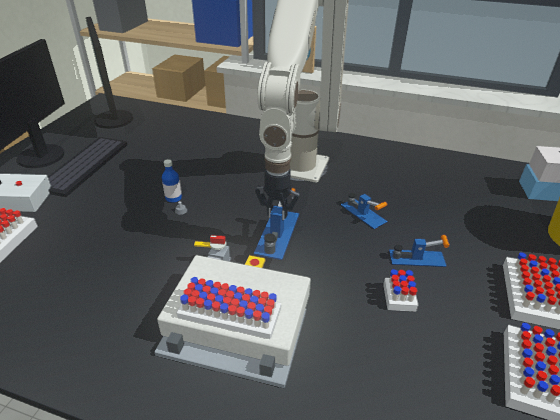

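```bash
python3 - <<'E'
from h import *
save(ld('scene9')[1],'s9',(240,200,310,275),8); save(ld('side9')[1],'d9',(245,170,385,250),5.5)
E
```

```text
(no output)
```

View pics/s9.png

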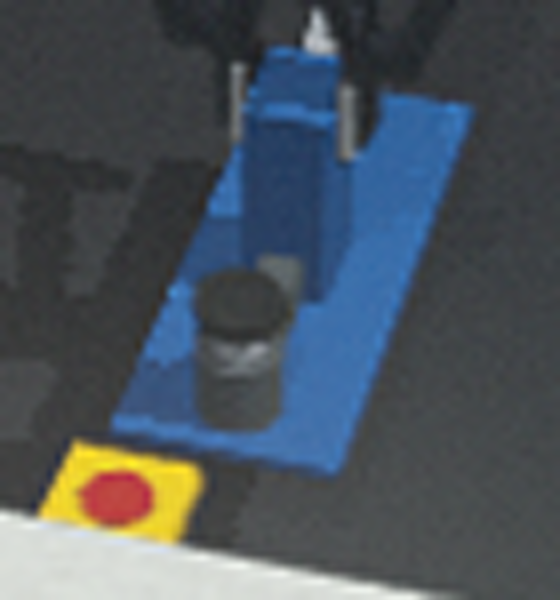

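View pics/d9.png

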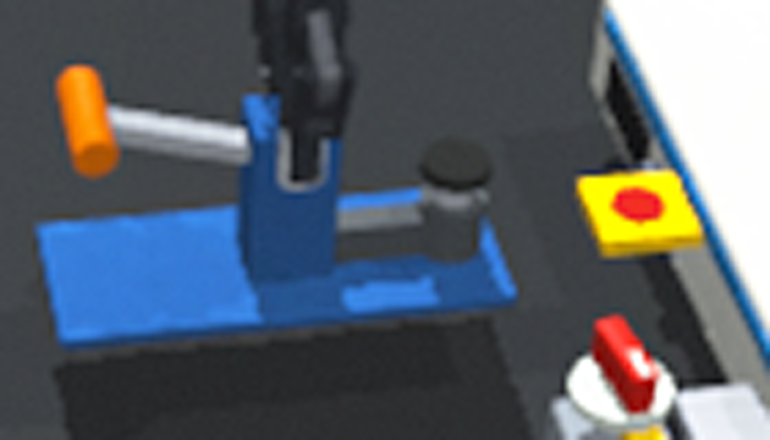

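```bash
python3 - <<'E'
from h import *
s,_=ld('scene9'); d,_=ld('side9')
print('saddle',tri((s,240+242/8,200+303/8),(d,245+456/5.5,170+165/5.5)))
b=[onz(d,245+a/5.5,170+c/5.5,.053) for a,c in ((38,225),(60,340),(515,295))]; print(np.round(b,4))
v=b[2]-b[1];print(np.degrees(np.arctan2(v[1],v[0])))
E
```

```text
saddle (array([0.58303295, 0.07382415, 0.10343185]), [0.5, 0.6])
[[0.377  0.1026 0.053 ]
 [0.3822 0.0147 0.053 ]
 [0.6101 0.0291 0.053 ]]
3.6174581202717473
```

carry_out --pt "-0.12 0 0.1 0 -1" --pt "-0.23 0 0.25 0 -1" --pt "-0.23 0 0.38 0 -1" --pt "-0.23 0 0.4 0 -1" --pt "-0.23 0 0.4 0 -1"

```text
clock: 12.55
eef_pos: [0.501, 0.0431, 0.1041]
tool_rot: [0.681, 0.732, -0.001, -0.001]
ft_force: [-0.9, 0.7, -7.4]
grip_width: 0.0351
```

```bash
python3 look.py 10 side; python3 -c "
from h import *
save(ld('side10')[1],'d10',(245,170,385,250),5.5)"
```

```text
12.6 [0.5017 0.0432 0.1048] [-0.071  0.997  0.   ] [-0.7 -0.7 -8. ] 0.034991467503838865
```

View pics/d10.png

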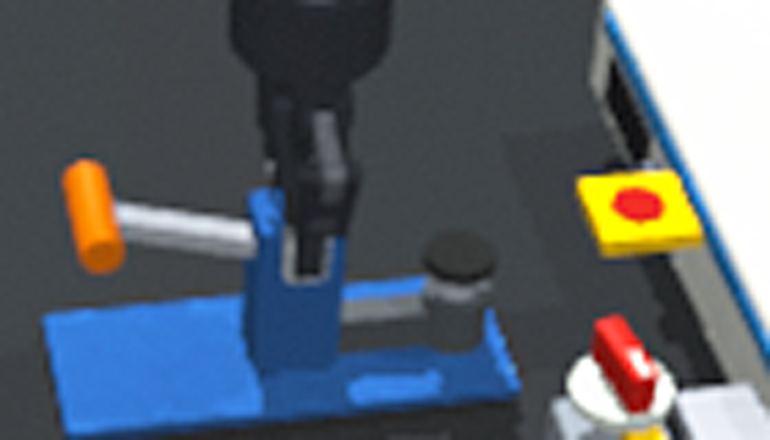

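carry_out --pt "0 0.1 0 0 -1" --pt "0 0.25 0.01 0 -1" --pt "0.01 0.4 0.01 0 -1" --pt "0.01 0.55 0.01 0 -1" --pt "0.01 0.7 0.01 0 -1" --pt "0.01 0.82 0.01 0 -1" --pt "0.01 0.89 0.01 0 -1" --pt "0.01 0.89 0.01 0 -1" --pt "0.01 0.89 0.01 0 -1"

```text
clock: 13.5
eef_pos: [0.59, 0.0503, 0.1037]
tool_rot: [0.682, 0.732, -0.0, -0.0]
ft_force: [-0.6, -0.2, -8.1]
grip_width: 0.0351
```

```bash
python3 look.py 11 side,scene,wrist; python3 -c "
from h import *
save(ld('side11')[1],'d11',(270,170,400,260),6)
save(ld('scene11')[1],'s11',(220,200,310,275),8)"
```

```text
13.65 [0.5896 0.0502 0.1038] [-0.071  0.997 -0.   ] [-0.9 -1.  -7.9] 0.03466905803101305
```

View pics/d11.png

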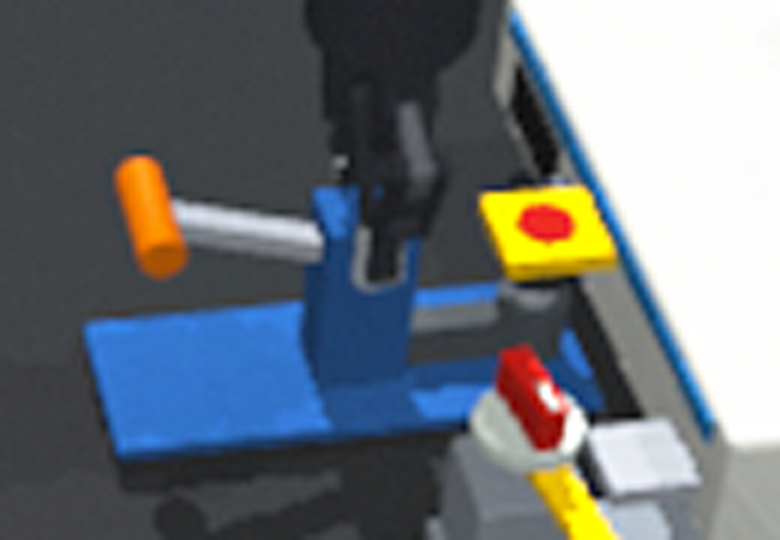

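View pics/s11.png

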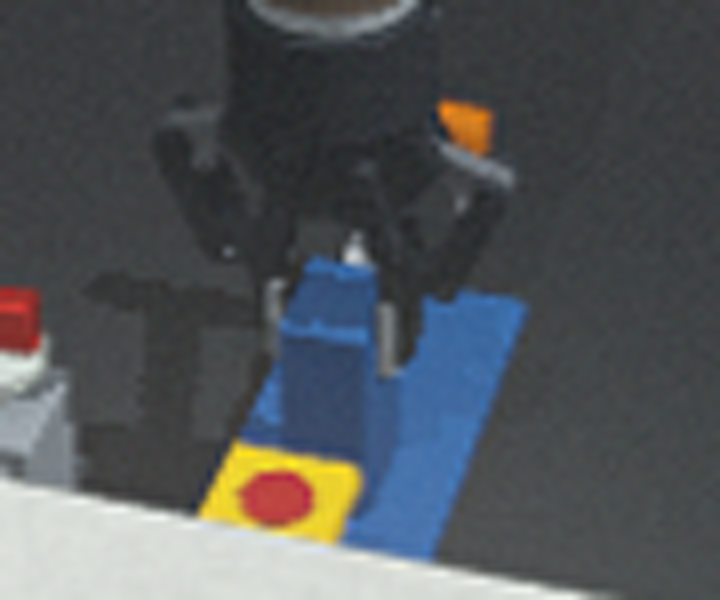

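View pics/wrist11.png

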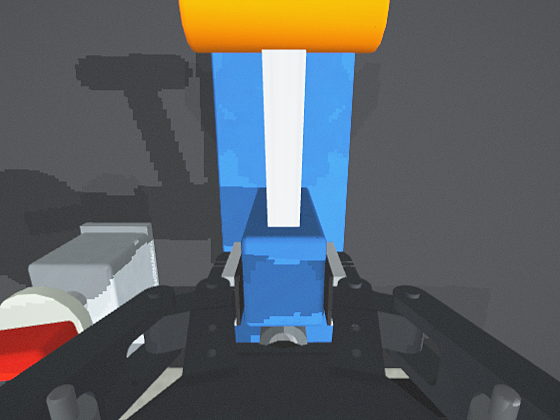

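carry_out --pt "0 0.01 0.03 0 -1" --pt "0 0.01 0.05 0 -1" --pt "0 0.01 0.06 0 -1" --pt "0 0.01 0.06 0 -1"

```text
clock: 14.05
eef_pos: [0.591, 0.0502, 0.0978]
tool_rot: [0.682, 0.732, -0.0, -0.0]
ft_force: [-0.3, 0.1, -7.5]
grip_width: 0.0348
```

carry_out --pt "0 0 0.01 0 -1" --pt "0 0 0.02 0 -1" --pt "0 0 0.02 0 -1"

```text
clock: 14.35
eef_pos: [0.5911, 0.0502, 0.0972]
tool_rot: [0.682, 0.732, 0.0, 0.0]
ft_force: [-5.1, -1.3, 0.7]
grip_width: 0.035
```

carry_out --pt "0 0 0.02 0 -0.2" --pt "0 0 0.02 0 0.3" --pt "0 0 0.02 0 0.6" --pt "0 0 0.02 0 0.6" --pt "0 0 -0.2 0 0.6" --pt "0 0 -0.6 0 0.6" --pt "0 0 -1 0 0.6" --pt "0 0 -1 0 0.6"

```text
clock: 15.15
eef_pos: [0.5954, 0.0507, 0.2028]
tool_rot: [0.682, 0.732, 0.005, 0.005]
ft_force: [0.9, 1.0, 1.1]
grip_width: 0.0685
```

```bash
python3 look.py 12 side,scene,wrist; python3 -c "
from h import *
save(ld('side12')[1],'d12',(270,170,400,260),6)
save(ld('scene12')[1],'s12',(220,200,310,275),8)"
```

```text
15.3 [0.5914 0.0503 0.1957] [-0.071  0.997 -0.   ] [ 0.1 -0.5 -1. ] 0.06825130593556712
```

View pics/d12.png

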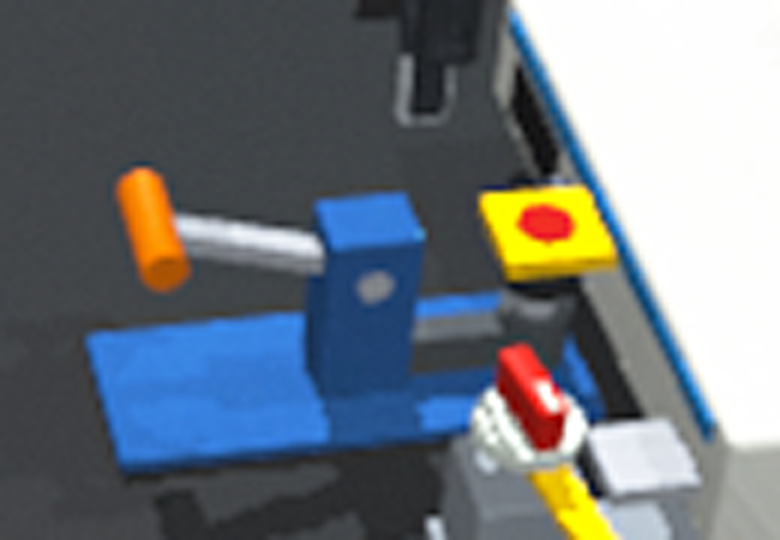

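View pics/wrist12.png

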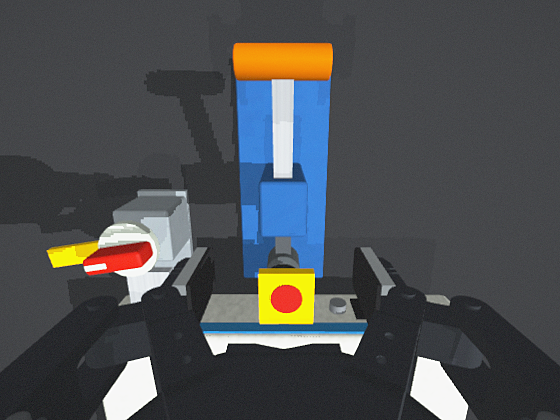

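View pics/s12.png

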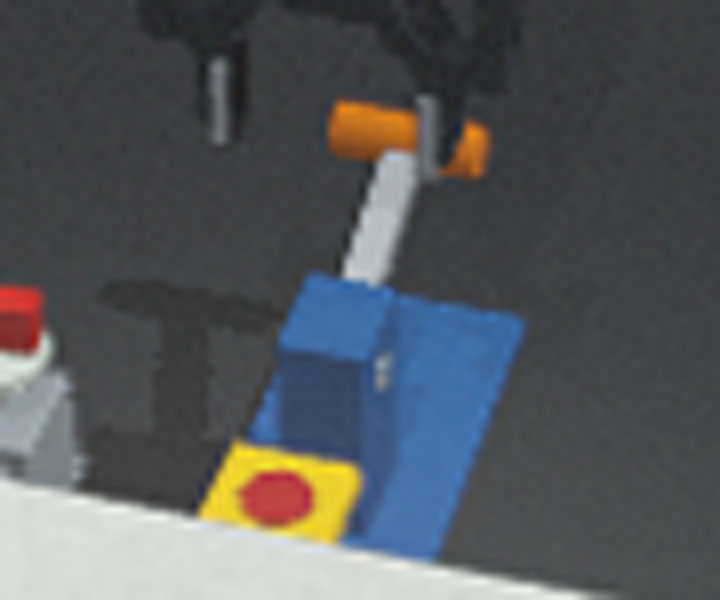

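```bash
python3 - <<'E'
from h import *
w,wi=ld('wrist12'); s,si=ld('scene12'); d,di=ld('side12')
# block top in wrist: mask brighter blue
save(wi,'w12',(220,30,350,330),2)
for n,i in (('w',wi),('s',si),('d',di)):
  for k in ('red','orange'):
    print(n,k,[(int(x[0]),x[1].tolist(),x[2].tolist()) for x in blobs(i,k,20)[0] if (n!='s' or 190<x[1][0]<330 and x[1][1]<275) and (n!='d' or (x[1][0]<380 and 150<x[1][1]))][:20])
q=lambda a,b,z:onz(w,a,b,z)
C=np.array([q(*p,.1) for p in ((260.5,181),(307,181),(307,236),(261,236))]);print(C,C.mean(0))
print('d-top',np.mean([onz(d,270+a/6,170+b/6,.1) for a,b in ((315,202),(405,193),(424,237),(328,250))],0))
print('s-top',np.mean([onz(s,220+a/8,200+b/8,.1) for a,b in ((310,272),(393,288),(372,362),(282,347))],0))
print('base d',[np.round(onz(d,270+a/6,170+b/6,.008),4) for a,b in ((87,335),(122,462))])
E
```

```text
w red [(1390, [120.0, 257.3], [83, 242, 70, 33]), (679, [285.9, 298.6], [271, 285, 31, 28])]
w orange [(3607, [282.3, 60.7], [233, 43, 100, 37])]
s red [(95, [217.6, 239.2], [210, 236, 15, 8]), (43, [254.3, 261.6], [250, 259, 9, 6])]
s orange [(61, [265.8, 215.8], [261, 213, 11, 7]), (24, [278.2, 218.4], [275, 215, 6, 7])]
d red [(35, [360.6, 206.9], [357, 205, 8, 5]), (108, [357.5, 235.4], [353, 227, 11, 18])]
d orange [(71, [213.2, 153.6], [206, 150, 15, 9]), (152, [294.9, 207.8], [290, 198, 11, 20])]
[[0.56914631 0.03040224 0.1       ]
 [0.56672429 0.06386156 0.1       ]
 [0.60924913 0.0678647  0.1       ]
 [0.61178724 0.03295368 0.1       ]] [0.58922674 0.04877054 0.1       ]
d-top [0.58910725 0.04674002 0.1       ]
s-top [0.59255158 0.0536179  0.1       ]
base d [array([0.468 , 0.0825, 0.008 ]), array([ 0.4742, -0.005 ,  0.008 ])]
```

View pics/w12.png

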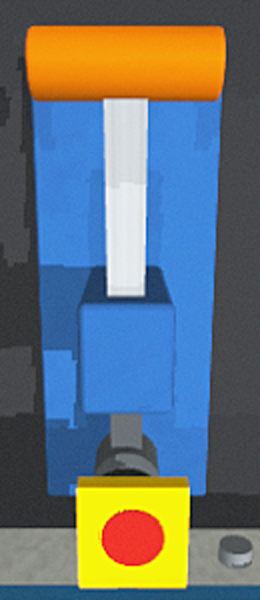

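carry_out --pt "0 -0.3 0 0 0" --pt "0 -0.6 0 0 -0.5" --pt "0 -0.9 0 0 -1" --pt "0 -1 0 0 -1" --pt "0 -1 0.1 0 -1" --pt "0 -1 0.3 0 -1" --pt "0 -1 0.3 0 -1" --pt "0 -1 0.3 0 -1" --pt "0 -1 0.3 0 -1"

```text
clock: 16.2
eef_pos: [0.4925, 0.0433, 0.1659]
tool_rot: [0.682, 0.732, 0.0, 0.0]
ft_force: [0.7, -0.0, 0.5]
grip_width: -0.0001
```

```bash
python3 look.py 13 side,scene,wrist; python3 -c "
from h import *
save(ld('side13')[1],'d13',(250,140,400,260),5)
save(ld('scene13')[1],'s13',(220,180,310,275),6)"
```

```text
16.35 [0.4923 0.0433 0.1664] [-0.071  0.998  0.   ] [-0.9 -0.7 -0.1] -0.0001279098870892657
```

View pics/d13.png

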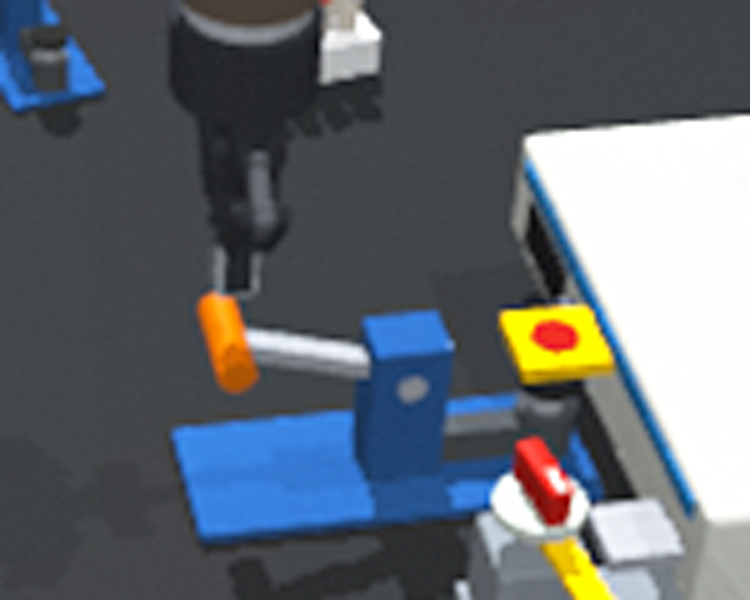

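View pics/wrist13.png

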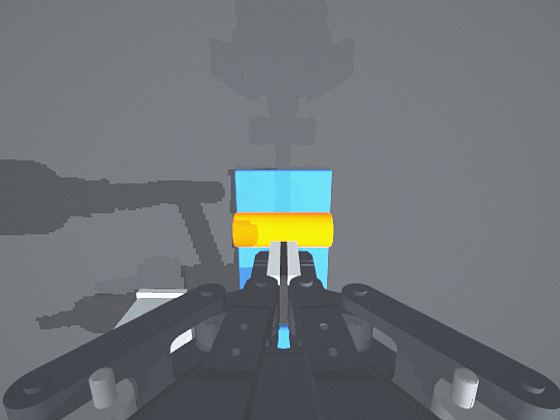

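View pics/s13.png

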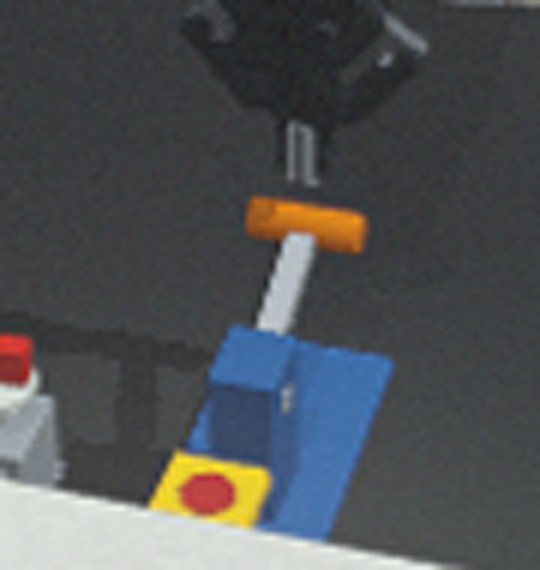

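```bash
python3 - <<'E'
from h import *
w,wi=ld('wrist13'); s,si=ld('scene13'); d,di=ld('side13')
g=lambda i,x,y:min(blobs(i,'orange',30)[0],key=lambda b:np.hypot(*(b[1]-[x,y])))
a=g(di,295,208);b=g(si,271,217);print(a[1],b[1]);print(tri((d,*a[1]),(s,*b[1])), tri((w,283,230),(d,*a[1]),(s,*b[1])))
print(onz(w,283,230,.112),onz(w,283,230,.106))
E
```

```text
[294.9 208.4] [270.6 216.7]
(array([0.48836686, 0.04192512, 0.10573742]), [0.3, 0.3]) (array([0.48935925, 0.04161145, 0.10651794]), [2.2, 0.4, 0.4])
[0.4886312  0.04102735 0.112     ] [0.49096103 0.04117952 0.106     ]
```

carry_out --pt "0 -0.03 0.1 0 -1" --pt "0 -0.03 0.2 0 -1" --pt "0 -0.05 0.3 0 -1" --pt "0 -0.07 0.4 0 -1" --pt "0 -0.08 0.5 0 -1" --pt "0 -0.08 0.57 0 -1" --pt "0 -0.07 0.64 0 -1" --pt "0 -0.06 0.7 0 -1"

```text
clock: 17.15
eef_pos: [0.4821, 0.0425, 0.095]
tool_rot: [0.682, 0.732, -0.002, -0.002]
ft_force: [-8.0, -1.1, 11.4]
grip_width: 0.0
```

```bash
python3 look.py 14 side; python3 -c "
from h import *
save(ld('side14')[1],'d14',(250,140,400,260),5)"
```

```text
17.2 [0.4823 0.0426 0.0943] [-0.071  0.998 -0.   ] [-5.8 -0.8 10.2] 4.218593904824121e-05
```

View pics/d14.png

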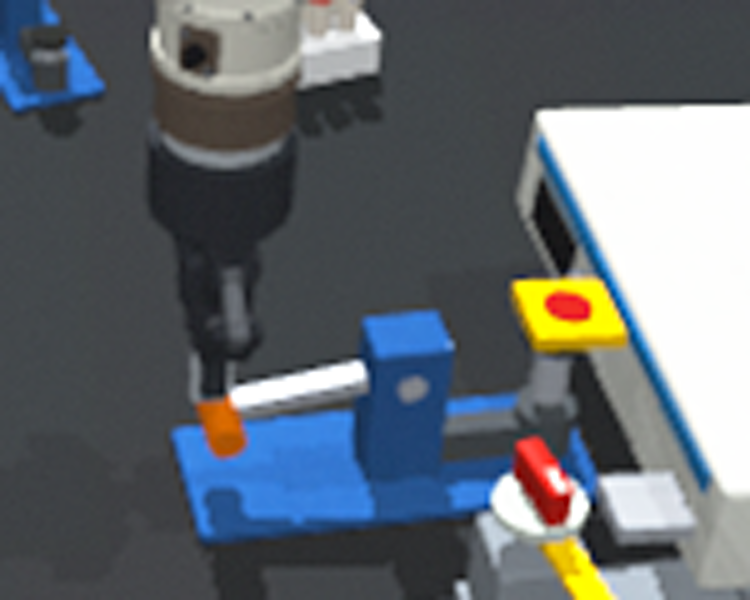

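carry_out --pt "0 0.05 0.05 0 -1" --pt "0 0.07 0.1 0 -1" --pt "0 0.08 0.14 0 -1" --pt "0 0.08 0.17 0 -1" --pt "0 0.08 0.17 0 -1"

```text
clock: 17.7
eef_pos: [0.4911, 0.0432, 0.0794]
tool_rot: [0.682, 0.732, -0.001, -0.001]
ft_force: [-8.8, -0.2, 16.7]
grip_width: 0.0002
```

```bash
python3 look.py 15 side,scene; python3 -c "
from h import *
save(ld('side15')[1],'d15',(250,140,400,260),5)"
```

```text
17.8 [0.4911 0.0432 0.0794] [-0.071  0.997 -0.   ] [-8.5 -1.  16.9] 1.7047337980571703e-05
```

View pics/d15.png

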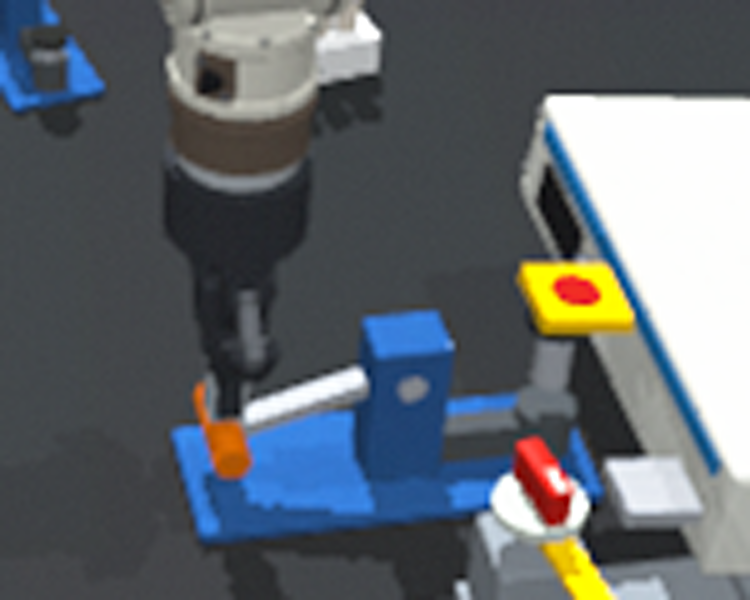

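```bash
python3 - <<'E'
from h import *
s,si=ld('scene15'); d,di=ld('side15')
a=[b for b in blobs(di,'red',15)[0] if np.hypot(*(b[1]-[365,198]))<9]; b=[b for b in blobs(si,'red',15)[0] if np.hypot(*(b[1]-[254,258]))<12]
print(a,b); print(tri((d,*a[0][1]),(s,*b[0][1])))
E
```

```text
[(np.int32(35), array([364.8, 197.7]), array([361, 195,   9,   6], dtype=int32))] [(np.int32(48), array([253.3, 255.7]), array([249, 253,   9,   7], dtype=int32))]
(array([0.68208442, 0.05943349, 0.11533537]), [0.1, 0.1])
```

carry_out --pt "0 -0.02 -0.1 0 -1" --pt "0 -0.05 -0.2 0 -1" --pt "0 -0.05 -0.3 0 -1" --pt "0 -0.05 -0.4 0 -1" --pt "0 -0.04 -0.5 0 -1" --pt "0 -0.02 -0.6 0 -1" --pt "0 0 -0.7 0 -1" --pt "0 0 -0.85 0 -1" --pt "0 0 -0.9 0 -1" --pt "0 0 -0.9 0 -1" --pt "0 0 -0.9 0 -1"

```text
clock: 18.9
eef_pos: [0.4929, 0.0433, 0.168]
tool_rot: [0.682, 0.732, -0.001, -0.001]
ft_force: [-0.3, -0.3, -0.5]
grip_width: -0.0002
```

```bash
python3 look.py 16 side,scene,wrist; python3 - <<'E'
from h import *
s,si=ld('scene16'); d,di=ld('side16'); save(di,'d16',(250,140,400,260),5)
a=[b for b in blobs(di,'red',15)[0] if np.hypot(*(b[1]-[362,202]))<10]; b=[b for b in blobs(si,'red',15)[0] if np.hypot(*(b[1]-[254,259]))<12]
print(tri((d,*a[0][1]),(s,*b[0][1])))
g=lambda i,x,y:min(blobs(i,'orange',30)[0],key=lambda b:np.hypot(*(b[1]-[x,y])))
print(tri((d,*g(di,295,208)[1]),(s,*g(si,271,217)[1])))
E
```

```text
19.05 [0.4929 0.0433 0.1679] [-0.071  0.998 -0.   ] [-0.8  0.5 -0. ] 0.0004974707691052773
(array([0.67390829, 0.05841233, 0.08438563]), [0.2, 0.1])
(array([0.48844075, 0.04202709, 0.1059037 ]), [0.3, 0.3])
```

View pics/d16.png

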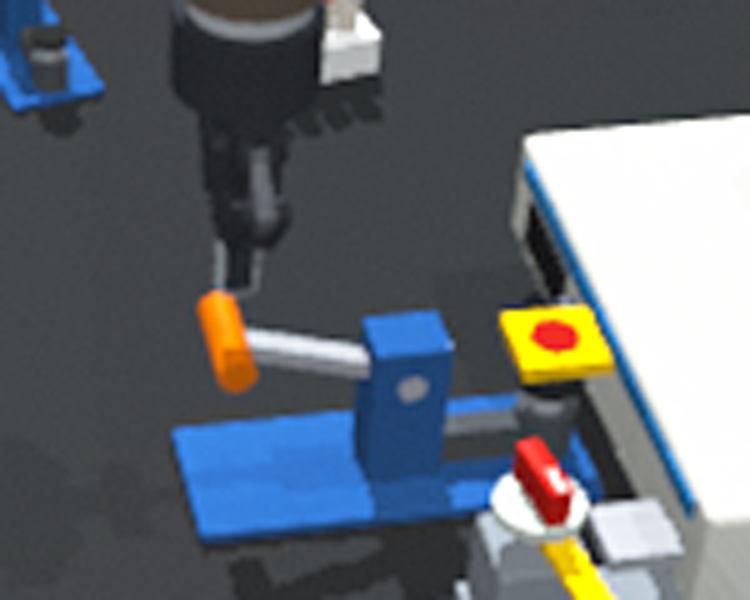

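View pics/wrist16.png

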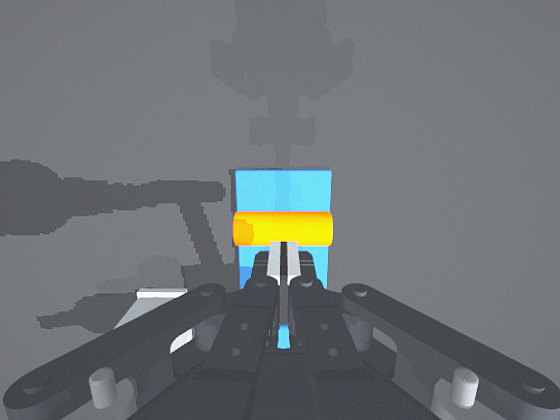

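carry_out --pt "0 -0.03 0.1 0 -1" --pt "0 -0.03 0.2 0 -1" --pt "0 -0.05 0.3 0 -1" --pt "0 -0.07 0.4 0 -1" --pt "0 -0.08 0.5 0 -1" --pt "0 -0.08 0.57 0 -1" --pt "0 -0.06 0.64 0 -1" --pt "0 -0.05 0.7 0 -1" --pt "0 -0.04 0.76 0 -1" --pt "0 -0.03 0.82 0 -1" --pt "0 -0.03 0.87 0 -1" --pt "0 -0.03 0.89 0 -1" --pt "0 -0.03 0.89 0 -1" --pt "0 -0.03 0.89 0 -1" --pt "0 -0.03 0.89 0 -1"

```text
clock: 20.55
eef_pos: [0.4887, 0.043, 0.0798]
tool_rot: [0.682, 0.732, -0.001, -0.001]
ft_force: [-5.9, 0.1, 11.2]
grip_width: 0.0001
```

```bash
python3 look.py 17 side,scene; python3 - <<'E'
from h import *
s,si=ld('scene17'); d,di=ld('side17'); save(di,'d17',(250,140,400,260),5)
a=[b for b in blobs(di,'red',15)[0] if np.hypot(*(b[1]-[364,198]))<10]; b=[b for b in blobs(si,'red',15)[0] if np.hypot(*(b[1]-[254,256]))<9]
print(tri((d,*a[0][1]),(s,*b[0][1])))
E
```

```text
20.65 [0.4887 0.043  0.0798] [-0.071  0.997 -0.   ] [-5.2 -0.3 11.3] 0.00035468301759768357
(array([0.68171949, 0.05941876, 0.11483984]), [0.2, 0.2])
```

View pics/d17.png

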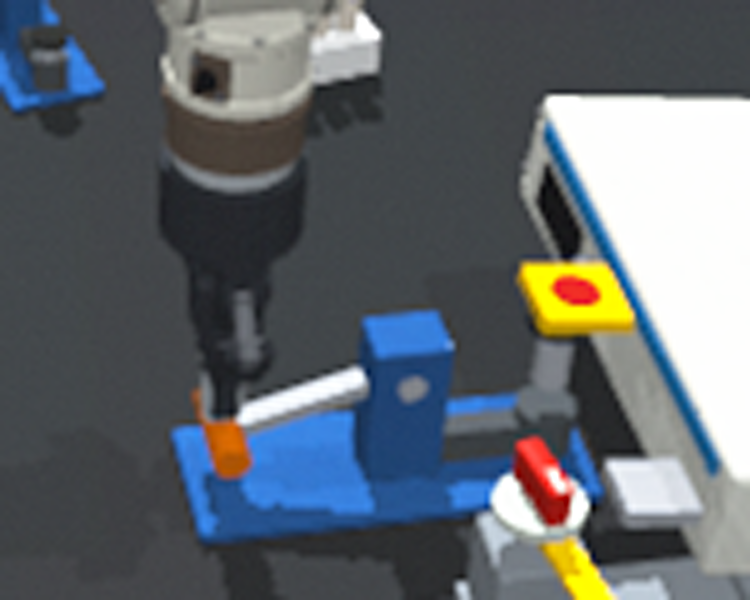

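View pics/side17.png

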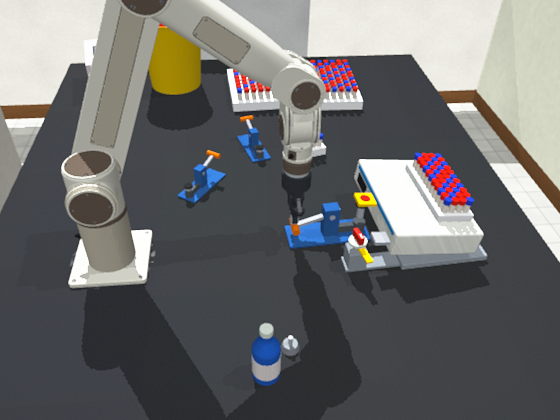

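View pics/scene17.png

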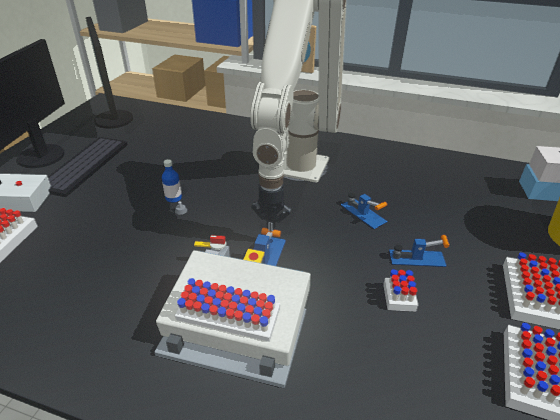

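```bash
python3 -c "
from h import *
print(order.job_done())"
```

```text
the job is handed in; nothing more can be done
None
```

The job is done and handed in at about 20.7 s of the 72 s allowed; the simulator gives no verdict on it.

- **Lock:** I pressed the knob, turned it clockwise to its end stop (about 1.42 rad) and let it pop up. Its top measured about 111 mm, which matches the fully up position.
- **Jack:** I set the full-size jack flat on the bench and let it go with its saddle about 2 mm from under the lift point. It looked the same in the pictures before, between and during the strokes.
- **First stroke:** The handle went fully down and the red dot rose to about 115 mm, so the lift point was about 105 mm up. After release, the bar was back at 106 mm and the dot at 84 mm.
- **At hand-in:** The fingers were holding the handle fully down with about 11 N, and the dot was at about 115 mm again. The mixer rested on the saddle with the robot clear of it. The foot, rack and bottle looked unmoved in both room views.

**Checks that disagreed:**
- The side camera put points near the jack's start up to about 6 mm off in y from the other views, so I relied mainly on the wrist camera there.
- The pictures put the saddle and the block top about 5 mm lower than the text gives.
- With the mixer raised, its lift point swings back about 7 mm from the saddle, which is within the 20 mm allowed.

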